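Dispense two dowels into the grooved glue-up tray

ROBOT

A 6-joint arm with a two-finger parallel gripper is mounted at the origin on the work surface; the furniture and walls round the work are solid. World frame = base frame: x ahead of the robot, y to its left, z up, the work surface at z = 0. Lengths are in mm, angles in rad, forces in N, time in s.
With the tool pointing down it reaches from about 275 to 750 mm from the base axis. Payload 10.2 kg.
Tool frame: the origin (TCP) lies at the very end of the fingers, on their centre line; the grasp point (between the pads) lies 19 mm behind it; z points along the fingers, y is the direction in which the jaws open and shut (so a half turn about z gives the same grasp; the last joint's range is limited). The gripper opens to 85 mm and grips with 20 to 120 N. Pads are 22 mm wide; open, the fingers measure 114 mm over their backs; the gripper's body (76 mm by 85 mm) begins 54 mm behind the grasp point. The pads swing forward as they close: fully open they stand 13 mm farther back than shut.
Start: joints at [0.945, 0.313, 1.498, -0, 1.331, -0.223], TCP at [205.811, 482.984, 231.294] pointing down, gripper open.
Joint ranges: [-2.94, 2.94], [-0.97, 2.17], [0.19, 2.56], [-1.23, 4.37], [0.02, 3.11], [-2.88, 2.88]. Speed limits (rad/s): [2.39, 2.39, 3.01, 3.14, 3.14, 3.14].

INTERFACE

Orientations are given as a unit quaternion [w, x, y, z].
In Python, from rig import ctrl, eyes, order gives the robot as it stands.
- The arm moves only by the tool move_arm, never from a script. Its argument "deltas" is a list of rows, each a list of 6 numbers: the shift along the tool's x, y, z in cm, then the turn, a rotation vector about the tool's x, y, z in degrees. A call has exactly 10 rows; each row shifts and turns the commanded pose from where the row before left it, along the tool's axes as they then stand; what a row does not reach is not made up. A row lasts 1/10 s, in which the tool goes at most 50 mm and 8.59 degrees, less where a joint would pass 70% of its speed; a pose out of reach is approached as far as the arm can. A call is refused whole if a number of a shift passes 5 or a number of a turn 8.59, either way. A call with a gripper value outside its range is refused whole. "grip" is the finger opening in cm, from 0 to 8.54, set as the call begins (left out, the last holds). The fingers move at their own pace and stop on an object; "newtons" is the grip in N (left out, the last holds). Time passes only in rows, so rows that do not move let the fingers close, or fill a call up. It gives the time, the measured TCP pose, the force and the opening at its end, in the units of the state.
- ctrl.sense(): the state, without advancing time (a new reading comes with each control period).
- eyes.capture(name): name is "scene" or "side" or "wrist"; returns the picture (384x512x3 uint8, blue, green, red); there is no depth.
- eyes.camera_params(name): a dict with "K" (3x3 intrinsics, pixels), "k1" (the pictures are not rectified: a ray, as slopes to the right and down, at radius r is drawn at 1 + k1 r^2 times it, then the intrinsics apply), "camera_from_world" (4x4, takes a point from world to camera coordinates). Camera axes: x right, y down, z forward; pixel columns grow to the right and rows downward; lengths in mm; the calibration is good to about 2 mm. A picture is of the moment at which its call begins: read the wrist's pose just before it. camera_params takes no time and is no camera call; for the wrist camera it gives the pose at the moment of the call.
- order.finish_job(): hands the job in, once; it reports no verdict.
The state is a dict: "time_s": time; "joints": joint angles; "dq": joint speeds; "tau": joint torques, N m; "eef_pos": TCP position; "ee_rot": TCP orientation; "force": force on the tool from outside, world axes, zero at the start; "wrist_torque": the same for the moment, N m; "grip_width": opening from 0.0 (shut) to 1.0 (fully open).
Only numpy, scipy, OpenCV 4.12 (cv2) and the standard library are available. Lean on these libraries where they do the work, as an engineer would, in place of code of your own. Each camera call takes 0.05 s, during which the arm holds its last target.

TASK

Two dowels are wanted for the next glue-up. Slide the grooved plywood tray home under the outlet of the dowel dispenser, square and right up against its foot; then draw the dispenser's sprung lever all the way to its stop and let it go back to rest, twice, so that exactly two dowels roll out and lie in the tray's grooves. Leave the tray there and do not disturb the other things on the bench.

Things in the scene. Friction and masses are not known exactly. Their poses are not given: they have to be found in the camera images.
- dispenser: Plywood dowel dispenser screwed to the bench, foot 130 mm wide, 287 mm tall; from the side a C: low snout with two aluminium runners in front, column at the back, loading hopper overhanging on top. Origin at bench level in its middle plane; x points away from the operator (outlet and lever face its -x), z up. The (x, z) below are in this frame, in mm. Foot's front edge, the tray's stop: x = -60.
- hopper_edge (a point): Middle of the lower edge of the hopper's front board, (x, z) = (-5, 223); the board is 83 mm wide and rises to z = 287. It overhangs the lever bar's back, so a gripper pointing straight down cannot get its fingers behind the bar: lean the tool 35 to 45 degrees, wrist towards the operator. Below the hopper the space is empty back to the column's wall at x = 27, 74 mm wide.
- outlet (a point): Middle of the outlet lip, at (x, z) = (-78, 47), where a dowel leaves the runners towards -x. Below it nothing stands in front of the foot up to z = 41; the snout ends at x = -88.
- lever_axis (a point): Point on the lever's turning axis, (x, z) = (-17, 56); the axis runs level along the dispenser's y. The grip bar's middle stays 115 mm from it: from (-25, 171) at rest, towards the operator and down, to (-111, 121) at the stop.
- lever (a joint): Angle of the sprung lever: 0 at rest, where its spring holds it, 0.90 rad at its stop. It takes 2 N at the bar at first, 5 N at the stop. Late in the swing (about 0.65 rad) one dowel is let go and the next held back; when the lever returns, the next moves up. A dowel rolls into the tray in about 0.6 s.
- lever_grip (a point): Middle of the lever's grip: black ribbed rubber bar, 15 mm thick, 90 mm long, level along the dispenser's y between two steel side arms (y = -50 and 50 mm); moves with the lever. At rest 40 mm are free behind it (towards +x), and 45 mm above it up to the hopper's edge.
- tray: Loose plywood tray, 140 (x) x 104 (y) mm, walls about 37 mm high, 0.4 kg, slides on the bench. Origin at bench level under its centre; raised grip on its -x side, the +x side goes under the outlet. Home: +x side against the dispenser's foot, square and centred, both x axes alike; its origin is then at x = -130 mm, y = 0 in the dispenser's frame.
- tray_grip (a point): Centre to grasp on the tray's grip: upright tab, 10 mm thick along the tray's x, 46 mm wide along its y, top 72 mm high. This point is at x = -65, y = 0 mm in the tray, 54 mm above the bench. Grasp from above, fingers closing along the tray's x; inside the tray the bed there is 20 mm above the bench.
- tray_bed: Grooved aluminium bed fixed in the tray: five V grooves across it (along its y), 24 mm apart, 3 mm deep. Origin at the middle of the bed, at groove bottom level; x axis as the tray's but falling 6 degrees towards the grip, z square to the bed. A dowel lying in a groove has its centre at about z = 8 mm here.
- dowel_1: Beech dowel, 16 mm thick, 70 mm long, the lowest in the dispenser (first to come out). Origin at its centre, y along its length; it rolls, so its x and z axes turn.
- dowel_2: Second dowel, the same. Origin at its centre, y along its length; it rolls, so its x and z axes turn.
- dowel_3: Third dowel, the same; it is to stay in the dispenser, as do the four behind it. Origin at its centre, y along its length; it rolls, so its x and z axes turn.
- tool_tin: green pressed-steel tin of drill bits, lid shut, 122 x 172 x 56 mm; origin under its centre. Bystander.
- glue_bottle: white squeeze bottle of glue with a red nozzle, 57 mm across, 184 mm tall; origin under its centre. Bystander.
- try_square: try square lying flat, dark wooden stock and steel blade, 115 x 180 x 16 mm; origin under its centre. Bystander.
- sand_block: cork sanding block, 63 x 105 x 34 mm; origin under its centre. Bystander.

How it is judged:
By the outcome, as a careful person would: the job done as asked, in the order asked, and still so for the second after the job is handed in, with the robot touching nothing.
It also fails if it takes over 70 s, if anything falls off the work surface, if the arm or the gripper's body presses on something with over 40 N, if the wrist force passes 120 N, or if a joint passes its speed limit or range.

## Working session

There is one attempt and no reset: what is moved stays moved. The work goes in short steps, Python scripts to look and compute and a tool call to move; the robot and the scene stay as the last step left them, time stands still between calls to the robot, and variables do not carry over. Pictures are saved under pics/ and viewed, and the job is handed in when it is done.

Besides the shell and the picture viewer there is one more tool, called after ">>>" as name(argument=value, ...), one argument or row to a line, values as JSON. move_arm: Moves the arm, as the interface text tells. Its arguments: {"type":"object","properties":{"deltas":{"type":"array"},"grip":{"type":"number"},"newtons":{"type":"number"}},"required":["deltas"]}

```bash
ls; mkdir -p pics; cat > h.py <<'E'
import numpy as np, cv2
from rig import ctrl, eyes, order
def snap(n,f):
    im=eyes.capture(n); cv2.imwrite('pics/'+f+'.png',im); return im
def crop(im,x0,y0,x1,y1,f,s=4):
    cv2.imwrite('pics/'+f+'.png',cv2.resize(im[y0:y1,x0:x1],None,fx=s,fy=s,interpolation=cv2.INTER_CUBIC))
def ray(P,uv):
    K=np.array(P['K']);k=P['k1'];T=np.array(P['camera_from_world'])
    d=np.array([(uv[0]-K[0,2])/K[0,0],(uv[1]-K[1,2])/K[1,1]]);s=d.copy()
    for _ in range(30): s=d/(1+k*(s@s))
    R=T[:3,:3];return -R.T@T[:3,3], R.T@np.array([s[0],s[1],1])
def onz(P,uv,z):
    c,d=ray(P,uv); return c+d*(z-c[2])/d[2]
def proj(P,p):
    K=np.array(P['K']);T=np.array(P['camera_from_world'])
    q=T[:3,:3]@np.array(p,float)+T[:3,3]; s=q[:2]/q[2]; s=s*(1+P['k1']*(s@s))
    return np.array([K[0,0]*s[0]+K[0,2],K[1,1]*s[1]+K[1,2]])
E
python3 - <<'E'
from h import *
s=ctrl.sense();print(s)
for n in ['scene','side','wrist']:
    P=eyes.camera_params(n);print(n,P)
    snap(n,n+'0')
E
```

```text
pics
{'time_s': 0.0, 'joints': array([ 9.44640507e-01,  3.13452755e-01,  1.49843021e+00,  1.31923149e-05,
        1.33102229e+00, -2.23411087e-01]), 'dq': array([6.05817425e-04, 7.61008301e-04, 1.17666673e-03, 5.22613279e-04,
       6.08020562e-05, 7.70918460e-04]), 'tau': array([ 1.36968396e-03, -4.12268436e+01, -2.59742242e+01, -1.06070393e-04,
        4.07300729e-03,  4.25013070e-05]), 'eef_pos': array([205.62882949, 482.77300722, 230.73625978]), 'ee_rot': array([-2.76315747e-04,  2.00015649e-01,  9.79792483e-01, -5.95337555e-04]), 'force': array([ 0.31388216,  0.3222674 , -0.37129287]), 'wrist_torque': array([-0.03873561, -0.00362756,  0.04299209]), 'grip_width': 1.0021279266530714}
scene {'K': array([[476.67524535,   0.        , 254.23173747],
       [  0.        , 476.67524535, 190.26279868],
       [  0.        ,   0.        ,   1.        ]]), 'k1': 0.01085153297724726, 'camera_from_world': array([[-4.50836380e-01, -8.92592290e-01, -5.05587939e-03,
         2.03804747e+02],
       [-6.66219868e-01,  3.40257563e-01, -6.63608227e-01,
         5.21894768e+02],
       [ 5.94051888
[... 567 characters left out ...]
2652479e-01, -3.59991357e-01,
         1.56610256e+03],
       [ 0.00000000e+00,  0.00000000e+00,  0.00000000e+00,
         1.00000000e+00]])}
wrist {'K': array([[318.48542423,   0.        , 251.6593235 ],
       [  0.        , 318.48542423, 187.89685542],
       [  0.        ,   0.        ,   1.        ]]), 'k1': -0.06854317226373481, 'camera_from_world': array([[ 3.92077973e-01,  9.19930841e-01, -1.45270190e-03,
        -5.24903798e+02],
       [ 8.79947159e-01, -3.74575337e-01,  2.92209366e-01,
        -3.83883391e+01],
       [ 2.68268262e-01, -1.15847157e-01, -9.56353269e-01,
         3.78802157e+02],
       [ 0.00000000e+00,  0.00000000e+00,  0.00000000e+00,
         1.00000000e+00]])}
```

View pics/scene0.png

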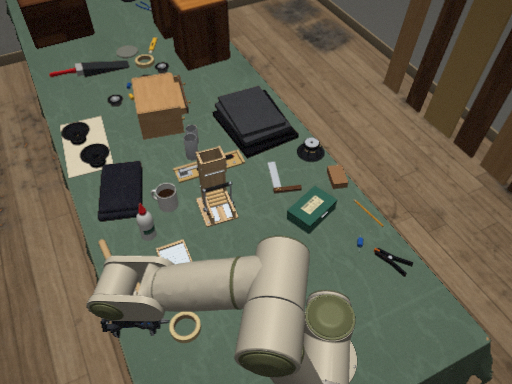

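View pics/side0.png

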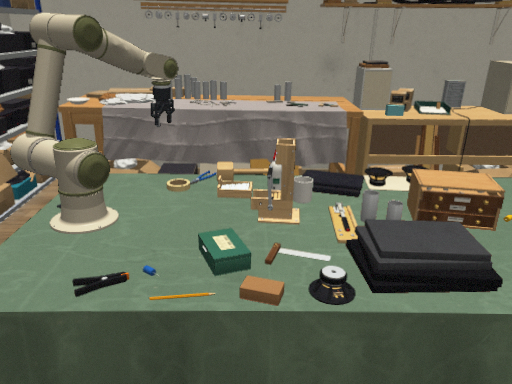

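View pics/wrist0.png

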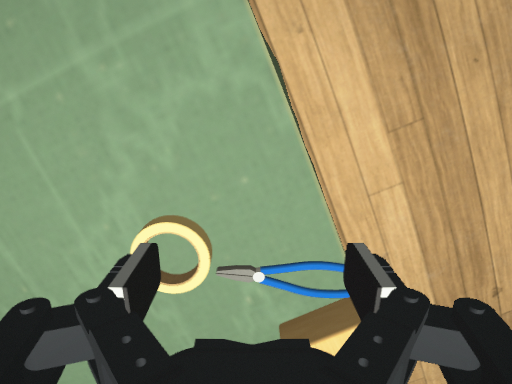

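```bash
python3 - <<'E'
from h import *
a=cv2.imread('pics/scene0.png');b=cv2.imread('pics/side0.png')
crop(a,110,135,270,280,'sc0c',5)
crop(b,190,120,330,235,'si0c',5)
E
```

```text
(no output)
```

View pics/sc0c.png

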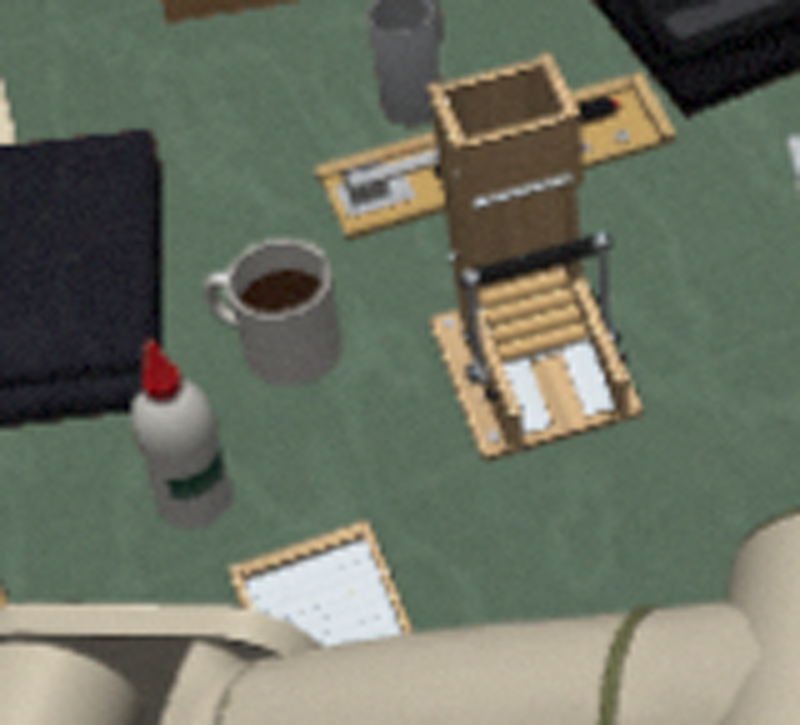

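View pics/si0c.png

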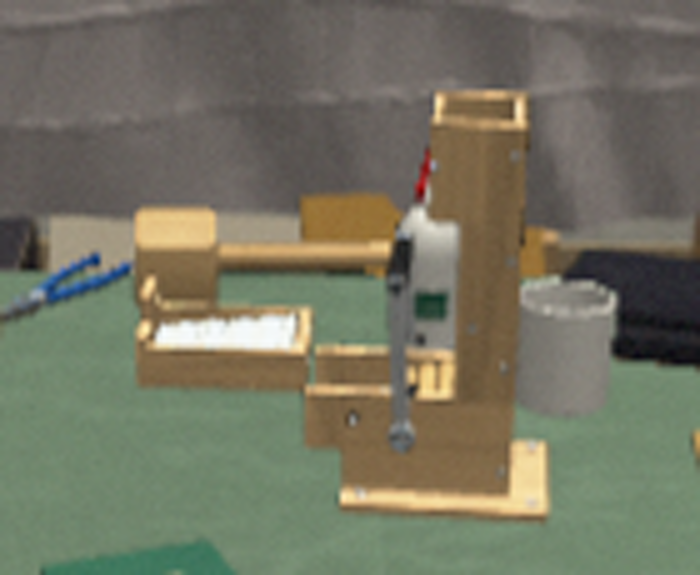

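```bash
python3 - <<'E'
from h import *
S=eyes.camera_params('scene');D=eyes.camera_params('side')
sc=lambda u,v:(110+u/5-.4,135+v/5-.4)
si=lambda u,v:(190+u/5-.4,120+v/5-.4)
print('foot FL top?',onz(S,sc(490,450),12),'FL backleft',onz(S,sc(434,318),12))
print('side FR',onz(D,si(340,508),0),'BR',onz(D,si(547,517),0))
print('tray side FarR',onz(D,si(308,385),0),onz(D,si(137,385),0))
print('tray scene farL top',onz(S,sc(233,568),37),'farR',onz(S,sc(365,523),37))
for n,uv in [('bottle',sc(193,515))]: print(n,onz(S,uv,0))
print('lever bar ends',onz(S,sc(470,276),171),onz(S,sc(605,241),171))
print('hopper top front',onz(S,sc(455,140),287),onz(S,sc(578,110),287))
E
```

```text
foot FL top? [630.26931831 109.8670189   12.        ] FL backleft [773.4580837   97.61901961  12.        ]
side FR [ 6.14510349e+02 -6.13945647e+00  1.13686838e-13] BR [763.05601418 -17.92826009   0.        ]
tray side FarR [593.97275535 234.74856263   0.        ] [453.37150205 230.52201655   0.        ]
tray scene farL top [597.37863703 323.20093796  37.        ] farR [591.37032117 223.79780688  37.        ]
bottle [684.27395203 331.06234296   0.        ]
lever bar ends [665.21954247  97.23543006 171.        ] [651.88334419  -4.56900721 171.        ]
hopper top front [687.26640204  88.66352797 287.        ] [6.75401947e+02 6.65451644e-02 2.87000000e+02]
```

```bash
cat >> h.py <<'E'
from scipy.spatial.transform import Rotation as Rn, Slerp
def Rq(q): return Rn.from_quat([q[1],q[2],q[3],q[0]])
def pose():
    s=ctrl.sense(); return np.array(s['eef_pos']),Rq(s['ee_rot'])
def tool(yaw,lean=0):
    # tool y along dispenser/tray x at yaw; lean: wrist toward -x (deg)
    c,s_=np.cos(yaw),np.sin(yaw); ex=np.array([c,s_,0]);ey=np.array([-s_,c,0]);ez=np.array([0,0,1.])
    l=np.radians(lean)
    z=ex*np.sin(l)-ez*np.cos(l); y=ex*np.cos(l)+ez*np.sin(l); x=np.cross(y,z)
    return Rn.from_matrix(np.c_[x,y,z])
def plan(wps,start=None,r=0.1,ra=0.5):
    """wps: list of (pos,Rn,nrows)."""
    p,R=start if start else pose(); rows=[]
    for (tp,tR,n) in wps:
        p0,R0=p.copy(),R; dv=(R0.inv()*tR).as_rotvec()
        for i in range(1,n+1):
            wp=p0+(np.array(tp)-p0)*i/n; wR=R0*Rn.from_rotvec(dv*i/n)
            d=np.round(R.inv().apply(wp-p)/10/r)*r; a=np.round(np.degrees((R.inv()*wR).as_rotvec())/ra)*ra
            rows.append([round(float(x),2)+0. for x in np.r_[d,a]])
            p=p+R.apply(d*10); R=R*Rn.from_rotvec(np.radians(a))
    print('n',len(rows)); 
    for k in range(0,len(rows),10): print(str(rows[k:k+10]).replace(' ',''))
    print('end',p.round(1),R.as_rotvec().round(3)); return p,R
E
python3 - <<'E'
from h import *
P=eyes.camera_params('wrist');T=P['camera_from_world'];p,R=pose()
c=-T[:3,:3].T@T[:3,3];print(R.inv().apply(c-p),R.inv().apply(T[:3,:3].T@np.array([0,0,1])))
plan([((500,190,260),tool(-.03),10)])
E
```

```text
[  73.93667901    0.51274182 -141.90462796] [-2.92460704e-01 -3.49581144e-04  9.56277478e-01]
n 10
[[-3.9,-1.5,-0.3,0.0,0.0,7.0],[-4.0,-1.1,-0.3,0.0,0.0,6.5],[-4.1,-0.6,-0.3,0.0,0.0,7.0],[-4.1,-0.1,-0.3,0.0,0.0,7.0],[-4.2,0.4,-0.3,0.0,0.0,7.0],[-4.0,0.9,-0.2,0.0,0.0,6.5],[-3.9,1.4,-0.3,0.0,0.0,7.0],[-3.8,1.8,-0.3,0.0,0.0,7.0],[-3.4,2.3,-0.3,0.0,0.0,7.0],[-3.2,2.7,-0.3,0.0,0.0,6.5]]
end [500.1 190.  259.9] [ 2.252e+00  2.190e+00 -1.000e-03]
```

>>> move_arm(
  deltas=[
    [-3.9,-1.5,-0.3,0,0,7],
    [-4,-1.1,-0.3,0,0,6.5],
    [-4.1,-0.6,-0.3,0,0,7],
    [-4.1,-0.1,-0.3,0,0,7],
    [-4.2,0.4,-0.3,0,0,7],
    [-4,0.9,-0.2,0,0,6.5],
    [-3.9,1.4,-0.3,0,0,7],
    [-3.8,1.8,-0.3,0,0,7],
    [-3.4,2.3,-0.3,0,0,7],
    [-3.2,2.7,-0.3,0,0,6.5],
  ],
)

```text
time_s: 1.15
eef_pos: [501.2, 188.7, 260.3]
ee_rot: [-0.0, 0.719, 0.696, -0.0]
force: [0.5, 0.1, 0.7]
grip_width: 1.001
```

```bash
python3 - <<'E'
from h import *
import pickle
P=eyes.camera_params('wrist');print(pose()[0])
w=snap('wrist','w1');pickle.dump(P,open('w1.pkl','wb'))
cv2.imwrite('pics/w1b.png',cv2.resize(w,None,fx=1.5,fy=1.5,interpolation=cv2.INTER_CUBIC))
s=snap('scene','s1')
crop(s,110,135,270,280,'s1c',5)
print(ctrl.sense()['time_s'])
E
```

```text
[501.15765548 188.73810126 260.26345782]
1.25
```

View pics/w1b.png

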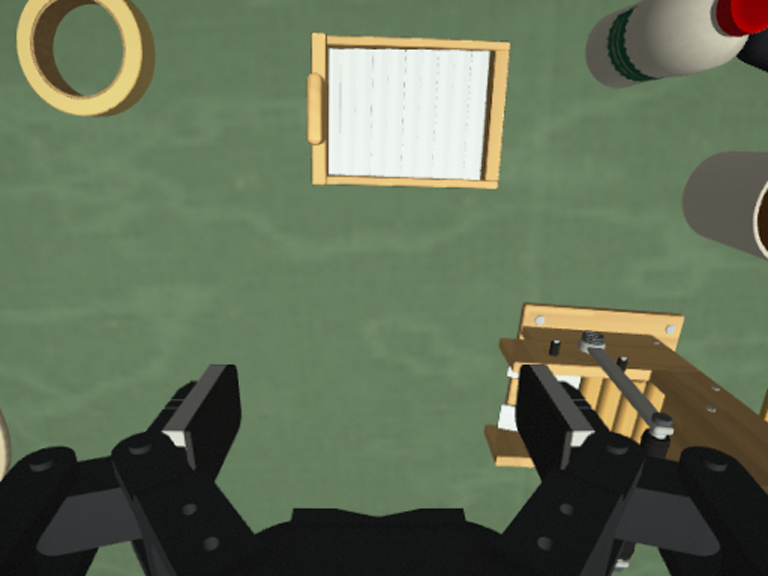

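View pics/s1c.png

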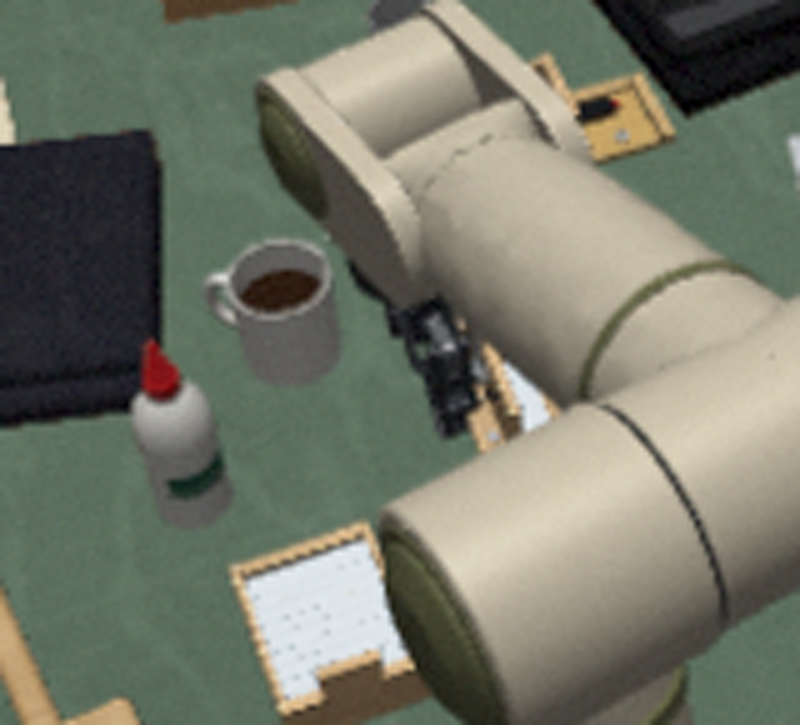

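```bash
python3 - <<'E'
from h import *
import pickle
P=pickle.load(open('w1.pkl','rb'))
f=lambda u,v,z:onz(P,((u+.5)/1.5-.5,(v+.5)/1.5-.5),z)
c=[f(313,33,37),f(509,42,37),f(497,187,37),f(313,184,37)]
for q in c: print(q.round(1))
print('ctr',np.mean(c,0))
for a,b in [(0,1),(3,2),(0,3),(1,2)]:
    d=c[b]-c[a]; print(np.linalg.norm(d).round(1), np.arctan2(d[1],d[0]) if a in(0,3) and b in (1,2) else np.arctan2(d[1],d[0])+np.pi/2)
print('tab',f(309,108,72),f(322,108,72),f(316,74,72),f(316,144,72))
for z in (6,12,18):
  a,b=f(525,303,z),f(684,316,z);d=b-a;print('foot',z,a.round(1),b.round(1),np.linalg.norm(d).round(1),np.arctan2(d[1],d[0]))
print('bottom',f(519,340,12))
E
```

```text
[461.3 336.   37. ]
[599.3 326.3  37. ]
[593.6 224.2  37. ]
[454.4 230.8  37. ]
ctr [527.13179572 279.33620136  37.        ]
138.4 -0.07067770652880856
139.4 -0.04722361643765339
105.5 -0.06525537648099733
102.2 -0.05599846845937795
tab [459.83852612 283.43804028  72.        ] [468.38460142 283.10378766  72.        ] [465.769234   304.30907808  72.        ] [462.95886681 260.29446225  72.        ]
foot 6 [630.  118.7   6. ] [779.4 100.7   6. ] 150.4 -0.11986403997199939
foot 12 [628.1 120.9  12. ] [775.2 103.2  12. ] 148.2 -0.11986403997199951
foot 18 [626.2 123.1  18. ] [771.1 105.7  18. ] 145.9 -0.11986403997199956
bottom [624.84551394  85.96384789  12.        ]
```

```bash
python3 - <<'E'
from h import *
a=cv2.imread('pics/scene0.png');b=cv2.imread('pics/side0.png');w=cv2.imread('pics/w1.png')
crop(a,190,140,250,235,'z1',6)
crop(b,245,130,305,228,'z2',6)
crop(w,325,195,475,325,'z3',5)
i1,i2=cv2.imread('pics/z1.png'),cv2.imread('pics/z2.png')
H=max(i1.shape[0],i2.shape[0]);o=np.zeros((H,730,3),np.uint8);o[:i1.shape[0],:360]=i1;o[:i2.shape[0],370:730]=i2
cv2.imwrite('pics/z12.png',o)
E
```

```text
(no output)
```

View pics/z12.png

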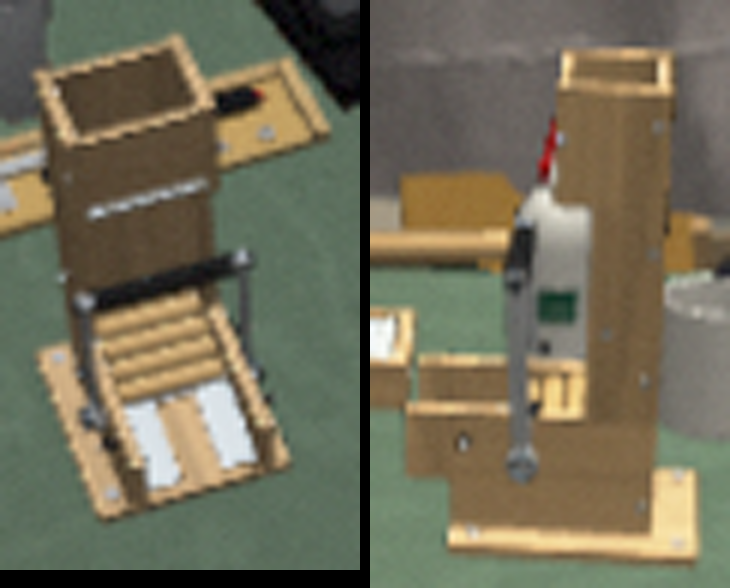

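View pics/z3.png

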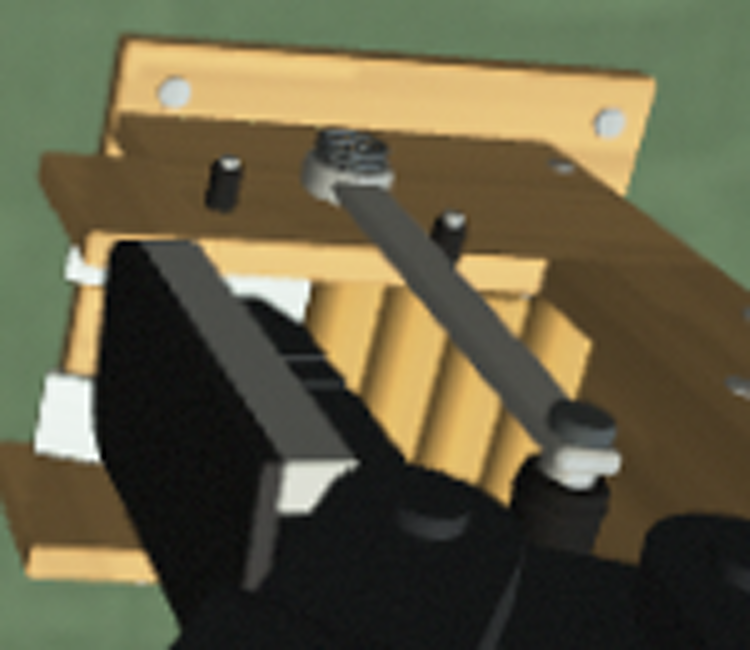

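```bash
python3 - <<'E'
from h import *
import pickle
from scipy.optimize import least_squares
S=eyes.camera_params('scene');D=eyes.camera_params('side');W=pickle.load(open('w1.pkl','rb'))
g=lambda x,y,ox,oy,s:((x+.5)/s-.5+ox,(y+.5)/s-.5+oy)
O=[]
for x,y,p in [(73,143,(-5,41.5,287)),(214,107,(-5,-41.5,287)),(84,301,(-25,50,171)),(242,259,(-25,-50,171)),(103,510,(-60,65,'t'))]: O.append((S,g(x,y,190,140,6),p))
for x,y,p in [(187,88,(-5,-41.5,287)),(147,272,(-25,-52,171)),(151,463,(-17,-52,56)),(78,550,(-60,-65,0))]: O.append((D,g(x,y,245,130,6),p))
for x,y,p in [(122,38,(-60,65,'t')),(350,180,(-17,50,56)),(583,440,(-25,50,176))]: O.append((W,g(x,y,325,195,5),p))
def r(v):
    c,s=np.cos(v[2]),np.sin(v[2]);o=[]
    for P,uv,p in O:
        z=v[3] if p[2]=='t' else p[2]
        o.append(proj(P,[v[0]+c*p[0]-s*p[1],v[1]+s*p[0]+c*p[1],z])-uv)
    return np.concatenate(o)
f=least_squares(r,[684,44,-.13,12],loss='soft_l1');print(f.x);print(f.fun.reshape(-1,2).round(1))
x=f.x[:3];c,s=np.cos(x[2]),np.sin(x[2])
print('home',x[0]-130*c,x[1]-130*s)
E
```

```text
[ 6.80795110e+02  4.71555444e+01 -1.14259647e-01  8.09781849e+00]
[[-0.5  0.4]
 [-1.2  0.5]
 [-0.2  0.9]
 [-0.3  0.8]
 [-1.   1.8]
 [ 0.2 -1.1]
 [-0.3  1.2]
 [ 0.3 -0.1]
 [-0.2  0.5]
 [ 0.2  0.3]
 [-1.3 -0.4]
 [ 1.   5.4]]
home 551.6427792301561 61.97699961191019
```

```bash
python3 - <<'E'
from h import *
plan([((463,283,120),tool(-.06),5),((463,283,35),tool(-.06),5)])
E
```

```text
n 10
[[1.9,-0.9,2.8,0.0,0.0,0.5],[1.9,-0.8,2.8,0.0,0.0,0.0],[1.9,-0.9,2.8,0.0,0.0,0.5],[1.9,-0.9,2.8,0.0,0.0,0.0],[1.8,-0.9,2.8,0.0,0.0,0.5],[0.0,0.0,1.7,0.0,0.0,0.0],[0.0,0.0,1.7,0.0,0.0,0.0],[0.0,0.0,1.7,0.0,0.0,0.0],[0.0,0.0,1.7,0.0,0.0,0.0],[0.0,0.0,1.7,0.0,0.0,0.0]]
end [463.1 282.5  34.7] [ 2.288e+00  2.152e+00 -1.000e-03]
```

>>> move_arm(
  deltas=[
    [1.9,-0.9,2.8,0,0,0.5],
    [1.9,-0.8,2.8,0,0,0.5],
    [1.9,-0.9,2.8,0,0,0.5],
    [1.9,-0.9,2.8,0,0,0],
    [1.8,-0.9,2.8,0,0,0.5],
    [0,0,1.7,0,0,0],
    [0,0,1.7,0,0,0],
    [0,0,1.7,0,0,0],
    [0,0,1.6,0,0,0],
    [0,0,1.5,0,0,0],
  ],
  grip=6,
)

```text
time_s: 2.25
eef_pos: [459.7, 286.2, 37.4]
ee_rot: [-0.0, 0.728, 0.685, -0.0]
force: [0.2, 0.7, 0.1]
grip_width: 0.701
```

```bash
python3 - <<'E'
from h import *
p,R=pose();print(p,np.degrees(R.as_matrix()[:2,1]),ctrl.sense()['force'])
w=snap('wrist','w2');b=snap('side','d2');crop(b,190,120,330,235,'d2c',4)
E
```

```text
[459.65151393 286.22447095  37.40658847] [57.18791866 -3.51374308] [0.23757406 0.65454668 0.0916852 ]
```

View pics/w2.png

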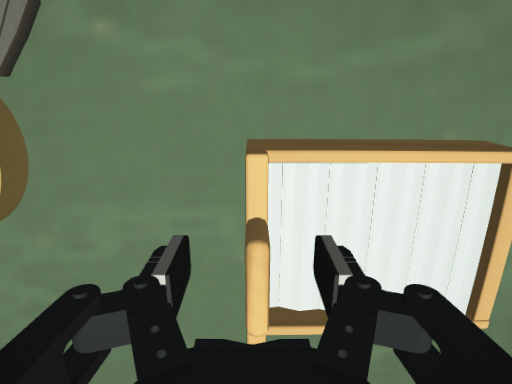

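View pics/d2c.png

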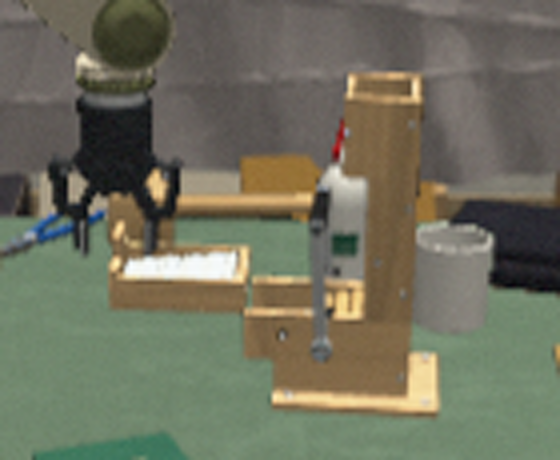

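>>> move_arm(
  deltas=[
    [0,0,0,0,0,0],
    [0,0,0,0,0,0],
    [0,0,0,0,0,0],
    [0,0,0,0,0,0],
    [0,0,0,0,0,0],
    [0,0,0,0,0,0],
    [0,0,0,0,0,0],
    [0,0,0,0,0,0],
    [0,0,0,0,0,0],
    [0,0,0,0,0,0],
  ],
  grip=0,
  newtons=50,
)

```text
time_s: 3.35
eef_pos: [461.0, 286.1, 39.1]
ee_rot: [0.0, 0.729, 0.685, 0.001]
force: [1.1, 0.2, 5.9]
grip_width: 0.11
```

```bash
python3 - <<'E'
from h import *
import pickle
p,R=pose();print(p,R.as_matrix()[:2,1],ctrl.sense()['force'],ctrl.sense()['grip_width'])
pickle.dump(eyes.camera_params('wrist'),open('w3.pkl','wb'))
w=snap('wrist','w3');cv2.imwrite('pics/w3b.png',cv2.resize(w,None,fx=1.5,fy=1.5,interpolation=cv2.INTER_CUBIC))
E
```

```text
[460.97618332 286.11697068  39.12982749] [ 0.99804776 -0.06243159] [1.07499322 0.19823216 5.85247317] 0.10994694466091806
```

View pics/w3b.png

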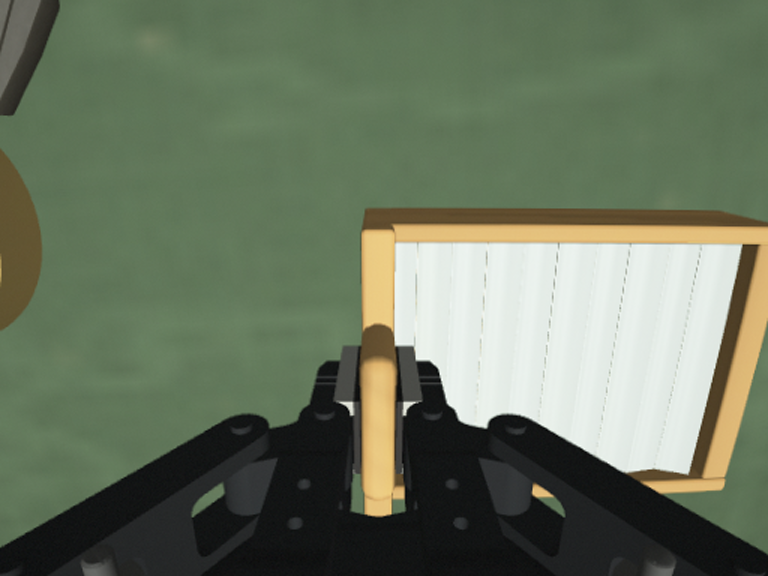

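```bash
python3 - <<'E'
from h import *
import pickle
P=pickle.load(open('w3.pkl','rb'))
f=lambda u,v,z:onz(P,((u+.5)/1.5-.5,(v+.5)/1.5-.5),z)
a,b,m,l=f(362,229,37),f(724,482,37),f(560,224,37),f(362,320,37)
print(a,b,m,l, 'ctr',(a+b)/2,'diagang',np.arctan2(b[1]-a[1],b[0]-a[0])-np.arctan2(-104,140))
print('tab top ends',f(378,326,72),f(378,497,72))
E
```

```text
[459.85434366 333.91629359  37.        ] [591.90422678 227.75714967  37.        ] [520.72125343 331.80431821  37.        ] [457.70993854 304.23924948  37.        ] ctr [525.87928522 280.83672163  37.        ] diagang -0.03822000330185671
tab top ends [463.5330783  316.09265088  72.        ] [460.29456807 264.27078225  72.        ]
```

```bash
python3 - <<'E'
from h import *
p,R=pose()
plan([((442.5,76.4,p[2]),tool(-.115),10)])
E
```

```text
n 10
[[-2.1,-0.1,0.0,0.0,0.0,0.5],[-2.1,0.0,0.0,0.0,0.0,0.0],[-2.1,0.0,0.0,0.0,0.0,0.5],[-2.1,0.0,0.0,0.0,0.0,0.0],[-2.1,-0.1,0.0,0.0,0.0,0.5],[-2.1,0.0,0.0,0.0,0.0,0.5],[-2.1,0.1,0.0,0.0,0.0,0.0],[-2.1,0.0,0.0,0.0,0.0,0.5],[-2.1,0.0,0.0,0.0,0.0,0.0],[-2.1,0.1,0.0,0.0,0.0,0.5]]
end [442.9  76.9  39. ] [2.345 2.09  0.003]
```

>>> move_arm(
  deltas=[
    [-1.5,-0.1,-0.2,0,0,0.5],
    [-2.2,0,0,0,0,0],
    [-2.3,0,0,0,0,0.5],
    [-2.3,0,0,0,0,0],
    [-2.3,-0.1,0,0,0,0.5],
    [-2.3,0,0,0,0,0.5],
    [-2.3,0.1,0,0,0,0],
    [-2.3,0,0,0,0,0.5],
    [-2.0,0,0,0,0,0],
    [-1.5,0.1,0,0,0,0.5],
  ],
)

```text
time_s: 4.4
eef_pos: [440.9, 75.2, 39.8]
ee_rot: [-0.001, 0.747, 0.665, -0.001]
force: [0.4, 0.3, -3.8]
grip_width: 0.11
```

```bash
python3 - <<'E'
from h import *
import pickle
s=ctrl.sense()
p,R=pose();print(p,R.as_matrix()[:,1],s['force'],s['time_s'])
pickle.dump(eyes.camera_params('wrist'),open('w4.pkl','wb'))
w=snap('wrist','w4');cv2.imwrite('pics/w4b.png',cv2.resize(w,None,fx=1.5,fy=1.5,interpolation=cv2.INTER_CUBIC))
a=snap('scene','s4');crop(a,160,140,270,255,'s4c',5)
E
```

```text
[440.89277076  75.2475216   39.77445976] [ 0.99326779 -0.11581084 -0.00263547] [ 0.35010975  0.25771403 -3.76205394] 4.4
```

View pics/w4b.png

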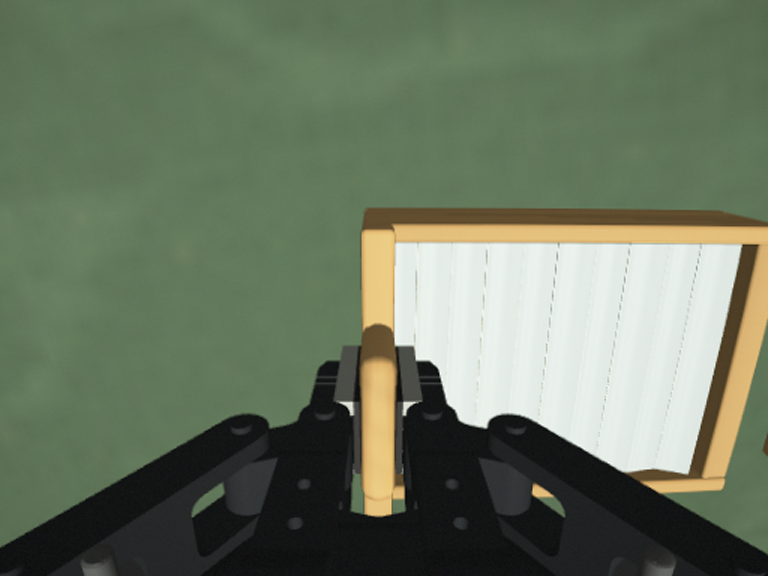

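View pics/s4c.png

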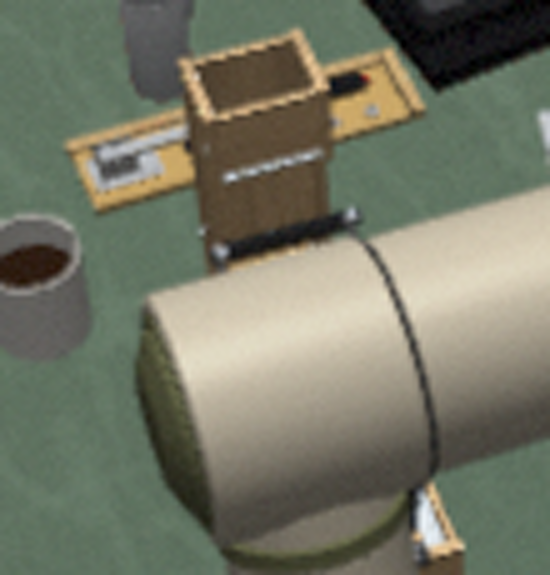

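>>> move_arm(
  deltas=[
    [0,0,0.1,0,0,0],
    [0.1,0.5,0,0,0,0],
    [0,0.6,0,0,0,0],
    [0,0.6,0,0,0,0],
    [0,0.6,0,0,0,0],
    [0,0.6,0,0,0,0],
    [0,0.5,0,0,0,0],
    [0,0.4,0,0,0,0],
    [0,0.2,0,0,0,0],
    [0,0,0,0,0,0],
  ],
)

```text
time_s: 5.5
eef_pos: [482.4, 73.0, 39.2]
ee_rot: [0.0, 0.747, 0.665, 0.0]
force: [-0.2, 0.5, -3.8]
grip_width: 0.108
```

```bash
python3 - <<'E'
from h import *
import pickle
s=ctrl.sense()
p,R=pose();print(p,R.as_matrix()[:,1],s['force'],s['time_s'])
pickle.dump(eyes.camera_params('wrist'),open('w5.pkl','wb'))
w=snap('wrist','w5');cv2.imwrite('pics/w5b.png',cv2.resize(w,None,fx=1.5,fy=1.5,interpolation=cv2.INTER_CUBIC))
a=snap('side','d5');crop(a,210,120,310,230,'d5c',6)
E
```

```text
[482.36096042  72.99854527  39.23995102] [ 9.93397949e-01 -1.14719216e-01  1.26162440e-04] [-0.21800534  0.47625514 -3.82905981] 5.5
```

View pics/w5b.png

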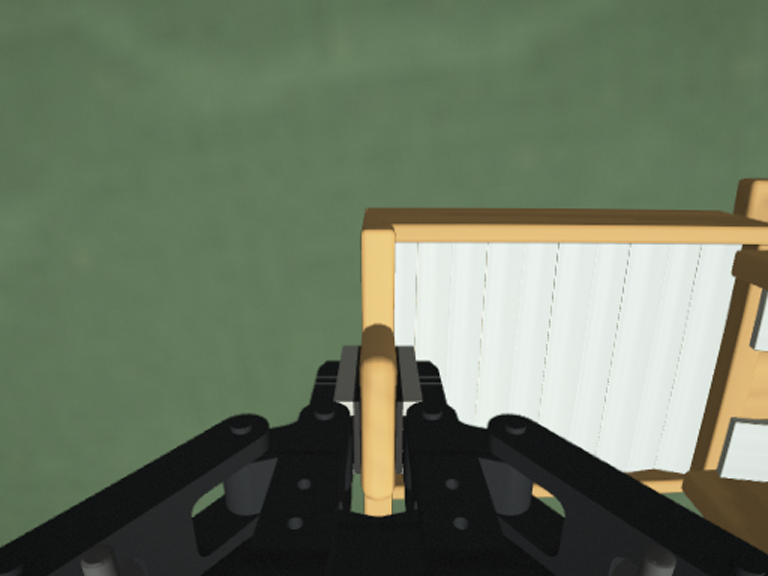

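View pics/d5c.png

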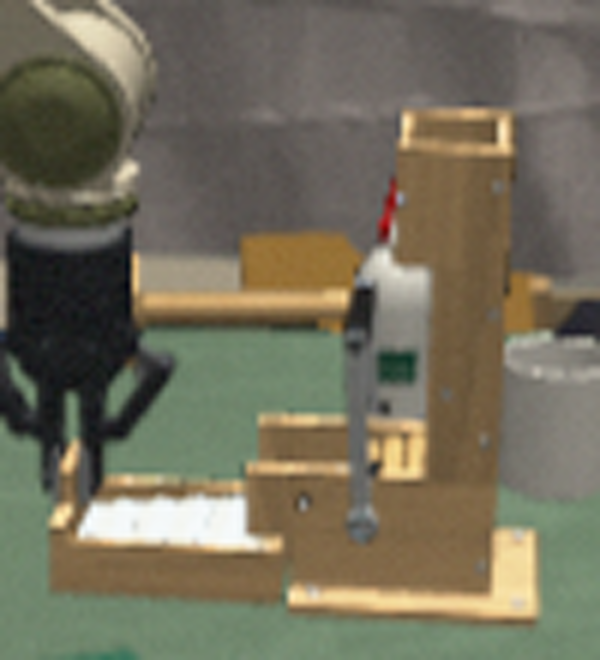

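```bash
python3 - <<'E'
from h import *
import pickle
w=cv2.imread('pics/w5.png');crop(w,440,110,512,345,'w5z',3)
crop(w,450,110,512,200,'w5y',8)
P=pickle.load(open('w5.pkl','rb'))
for d in [(680.8,47.2,-.114),(681,46.5,-.125),(684,43.5,-.13)]:
    c,s=np.cos(d[2]),np.sin(d[2])
    for q in [(-60,65,0),(-60,65,8),(-88,0,41)]:
        print(d,q,proj(P,(d[0]+c*q[0]-s*q[1],d[1]+s*q[0]+c*q[1],q[2]))*1.5)
E
```

```text
(680.8, 47.2, -0.114) (-60, 65, 0) [736.17936804 176.71675021]
(680.8, 47.2, -0.114) (-60, 65, 8) [750.89454231 178.67273552]
(680.8, 47.2, -0.114) (-88, 0, 41) [704.20217651 379.57118867]
(681, 46.5, -0.125) (-60, 65, 0) [738.50595424 176.82444607]
(681, 46.5, -0.125) (-60, 65, 8) [753.29287003 178.78716042]
(681, 46.5, -0.125) (-88, 0, 41) [705.15658598 378.77896278]
(684, 43.5, -0.13) (-60, 65, 0) [745.88878084 183.11881916]
(684, 43.5, -0.13) (-60, 65, 8) [760.84790703 185.33770789]
(684, 43.5, -0.13) (-88, 0, 41) [712.78107465 384.2817711 ]
```

View pics/w5z.png

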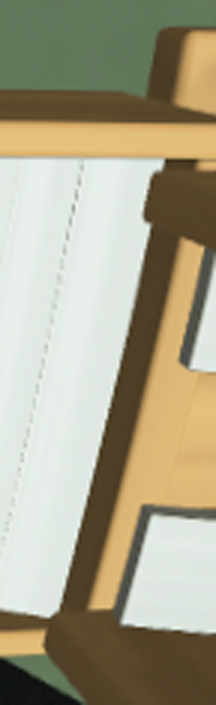

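View pics/w5y.png

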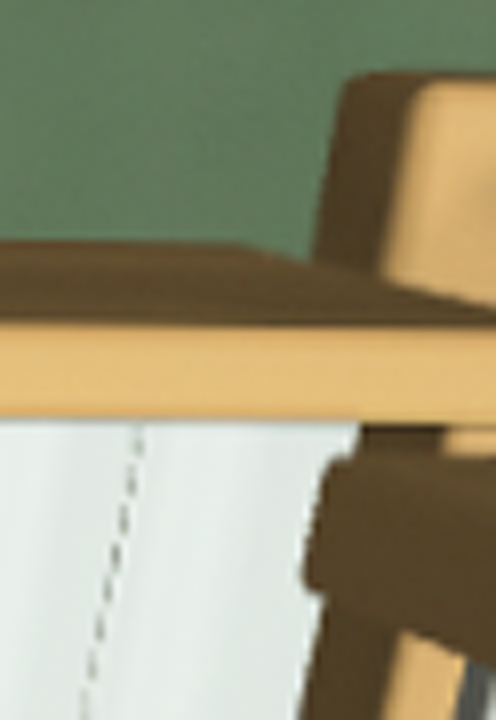

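```bash
python3 - <<'E'
from h import *
import pickle
P=pickle.load(open('w5.pkl','rb'))
f=lambda x,y,z:onz(P,((x+.5)/8-.5+450,(y+.5)/8-.5+110),z)
a,b=f(339,75,0),f(312,258,0);print(a,b,'yaw',np.arctan2(b[1]-a[1],b[0]-a[0])+np.pi/2)
a2,b2=f(413,80,8),f(383,275,8);print(a2,b2,'yaw',np.arctan2(b2[1]-a2[1],b2[0]-a2[0])+np.pi/2)
t=f(245,243,0);t37=f(0,323,37);print('tray FL bottom',t)
g=lambda u,v,z:onz(P,((u+.5)/1.5-.5,(v+.5)/1.5-.5),z)
l0,l1=g(395,224.5,37),g(680,226,37);print(l0,l1,np.arctan2(l1[1]-l0[1],l1[0]-l0[0]))
l0,l1=g(375,209,0),g(715,212,0);print(l0,l1,np.arctan2(l1[1]-l0[1],l1[0]-l0[0]))
yaw=-.118;ex=np.array([np.cos(yaw),np.sin(yaw)]);ey=np.array([-ex[1],ex[0]])
d=(a-t)[:2];print('foot corner minus tray corner in disp frame',d@ex,d@ey)
l=(g(560,225.3,37)-a)[:2];print('tray left edge top rel foot corner y',l@ey)
E
```

```text
[629.3700079  117.87980731   0.        ] [628.40672415 104.46277917   0.        ] yaw -0.07167263297262894
[628.97050368 118.31971407   8.        ] [627.99191653 104.57040458   8.        ] yaw -0.07105373177231566
tray FL bottom [622.93350142 106.12553771   0.        ]
[493.85678608 121.05419802  37.        ] [582.87904066 110.81581909  37.        ] -0.11450611385649852
[487.55262796 121.12297517   0.        ] [620.64532303 105.61770515   0.        ] -0.11597698053359255
foot corner minus tray corner in disp frame 5.007960212609934 12.430277708005388
tray left edge top rel foot corner y -12.722782591690384
```

>>> move_arm(
  deltas=[
    [0,0,0.1,0,0,0],
    [0,0,0.1,0,0,0],
    [0,0.1,0,0,0,0],
    [0,0.1,0,0,0,0],
    [0,0.1,0,0,0,0],
    [0,0.1,0,0,0,0],
    [0,0.1,0,0,0,0],
    [0,0.1,0,0,0,0],
    [0,0.1,0,0,0,0],
    [0,0.1,0,0,0,0],
  ],
)

```text
time_s: 6.6
eef_pos: [487.2, 72.7, 39.1]
ee_rot: [-0.002, 0.746, 0.666, -0.002]
force: [-30.3, 2.2, 38.0]
grip_width: 0.108
```

```bash
python3 - <<'E'
from h import *
import pickle
s=ctrl.sense()
p,R=pose();print(p,R.as_matrix()[:,1],s['force'],s['wrist_torque'],s['time_s'])
pickle.dump(eyes.camera_params('wrist'),open('w6.pkl','wb'))
w=snap('wrist','w6');crop(w,440,110,512,345,'w6z',3);crop(w,450,110,512,200,'w6y',8)
E
```

```text
[487.22527973  72.74172741  39.05781631] [ 0.99348198 -0.11378409 -0.00683661] [-30.32190377   2.22667821  38.02435777] [ 0.22886242  4.04811746 -0.05148223] 6.6
```

View pics/w6y.png

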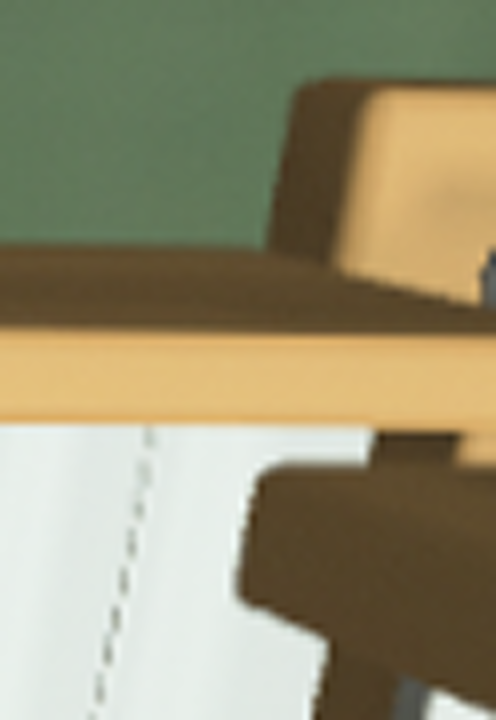

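>>> move_arm(
  deltas=[
    [0,0,-0.1,0,0,0],
    [0,0,-0.1,0,0,0],
    [0,-0.1,0,0,0,0],
    [0,-0.1,0,0,0,0],
    [0,0,0,0,0,0],
    [0,0,0,0,0,0],
    [0,0,0,0,0,0],
    [0,0,0,0,0,0],
    [0,0,0,0,0,0],
    [0,0,0,0,0,0],
  ],
)

```text
time_s: 7.65
eef_pos: [487.3, 72.5, 39.2]
ee_rot: [-0.001, 0.746, 0.665, -0.001]
force: [-6.7, 0.2, 0.5]
grip_width: 0.109
```

Good: about 7 N push, no lift. Open, then rise.

>>> move_arm(
  deltas=[
    [0,0,0,0,0,0],
    [0,0,0,0,0,0],
    [0,0,0,0,0,0],
    [0,0,0,0,0,0],
    [0,0,0,0,0,0],
    [0,0,0,0,0,0],
    [0,0,0,0,0,0],
    [0,0,-0.5,0,0,0],
    [0,0,-1.5,0,0,0],
    [0,0,-3,0,0,0],
  ],
  grip=4,
)

```text
time_s: 8.65
eef_pos: [487.0, 72.4, 88.8]
ee_rot: [-0.001, 0.747, 0.665, -0.001]
force: [1.5, 0.7, -0.1]
grip_width: 0.469
```

```bash
python3 - <<'E'
from h import *
import pickle
s=ctrl.sense()
p,R=pose();print(p,R.as_matrix()[:,1],s['force'],s['time_s'],s['grip_width'])
pickle.dump(eyes.camera_params('wrist'),open('w7.pkl','wb'))
w=snap('wrist','w7');cv2.imwrite('pics/w7b.png',cv2.resize(w,None,fx=1.5,fy=1.5,interpolation=cv2.INTER_CUBIC))
E
```

```text
[487.04973738  72.41214177  88.79531433] [ 0.9933936  -0.11469574 -0.00374598] [ 1.52031487  0.69123188 -0.0860577 ] 8.65 0.46879329902830297
```

View pics/w7b.png

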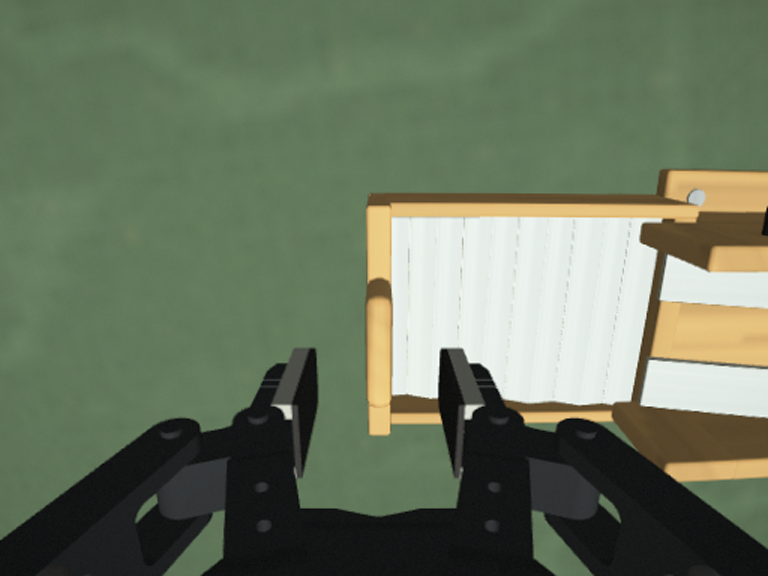

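```bash
cat >> h.py <<'E'
DX,DY,DYAW=681.0,48.0,-.115
def d2w(x,y,z):
    c,s=np.cos(DYAW),np.sin(DYAW); return np.array([DX+c*x-s*y,DY+s*x+c*y,z])
def w2d(p):
    c,s=np.cos(DYAW),np.sin(DYAW); a,b=p[0]-DX,p[1]-DY; return np.array([c*a+s*b,-s*a+c*b,p[2]])
def bar(th):
    a=np.arctan2(115,-8)+th; r=np.hypot(8,115); return np.array([-17+r*np.cos(a),56+r*np.sin(a)])
def leverpose(th,lean=40,along=19,dy=0):
    l=np.radians(lean);z=np.array([np.sin(l),-np.cos(l)]);y=np.array([np.cos(l),np.sin(l)])
    b=bar(th)+along*z+dy*y; return d2w(b[0],0,b[1]),tool(DYAW,lean)
E
python3 - <<'E'
from h import *
print(bar(0),bar(.9))
p,R=leverpose(0,40,-60)
plan([(p,R,10)])
E
```

```text
[-25. 171.] [-112.05547435  121.21853107]
n 10
[[0.0,1.3,-1.2,-4.0,0.0,0.0],[0.0,1.4,-1.1,-4.0,0.0,0.0],[-0.1,1.4,-1.1,-4.0,0.0,0.0],[0.0,1.6,-0.9,-4.0,0.0,0.0],[0.0,1.5,-0.8,-4.0,0.0,0.0],[0.0,1.7,-0.7,-4.0,0.0,0.0],[-0.1,1.7,-0.6,-4.0,0.0,0.0],[0.0,1.7,-0.5,-3.5,0.0,0.0],[0.0,1.7,-0.3,-4.0,0.0,0.0],[0.0,1.8,-0.3,-4.0,0.0,0.0]]
end [617.8  55.6 217.2] [1.907 1.7   0.616]
```

>>> move_arm(
  deltas=[
    [0,1.3,-1.2,-4,0,0],
    [0,1.4,-1.1,-4,0,0],
    [-0.1,1.4,-1.1,-4,0,0],
    [0,1.6,-0.9,-4,0,0],
    [0,1.5,-0.8,-4,0,0],
    [0,1.7,-0.7,-4,0,0],
    [-0.1,1.7,-0.6,-4,0,0],
    [0,1.7,-0.5,-4,0,0],
    [0,1.7,-0.3,-4,0,0],
    [0,1.8,-0.3,-4,0,0],
  ],
  grip=3.5,
)

```text
time_s: 9.7
eef_pos: [616.9, 55.5, 212.6]
ee_rot: [0.256, 0.701, 0.625, 0.229]
force: [0.5, 0.2, -0.1]
grip_width: 0.41
```

```bash
python3 - <<'E'
from h import *
import pickle
s=ctrl.sense()
p,R=pose();print(p,w2d(p),R.as_matrix()[:,2],s['force'],s['time_s'],s['grip_width'])
pickle.dump(eyes.camera_params('wrist'),open('w8.pkl','wb'))
w=snap('wrist','w8');cv2.imwrite('pics/w8b.png',cv2.resize(w,None,fx=1.5,fy=1.5,interpolation=cv2.INTER_CUBIC))
a=snap('side','d8');crop(a,210,80,310,230,'d8c',5)
P=eyes.camera_params('wrist')
for q in [(-25,50,171),(-25,-50,171),(-5,41.5,223),(-5,41.5,287),(-60,65,8)]: print(q,proj(P,d2w(*q))*1.5)
plan([leverpose(0,40,21)+(10,)])
E
```

```text
[616.89484409  55.52155999 212.64819235] [-6.45448016e+01  1.16024110e-01  2.12648192e+02] [ 0.64090134 -0.07387974 -0.76405972] [ 0.48891059  0.1607099  -0.0675491 ] 9.7 0.40979097720877955
(-25, 50, 171) [385.21999532 198.9247362 ]
(-25, -50, 171) [384.11557992 410.10958506]
(-5, 41.5, 223) [518.87917782 231.81133278]
(-5, 41.5, 287) [713.48141632 267.04301871]
(-60, 65, 8) [170.09585498 155.17469049]
n 10
[[0.0,0.0,0.8,0.0,0.0,0.0],[0.0,0.1,0.8,0.0,0.0,0.0],[0.0,0.0,0.8,0.0,0.0,0.0],[0.0,0.0,0.7,0.0,0.0,0.0],[0.0,0.1,0.8,0.0,0.0,0.0],[0.0,0.0,0.8,0.0,0.0,0.0],[0.0,0.0,0.8,0.0,0.0,0.0],[0.0,0.1,0.8,0.0,0.0,0.0],[0.0,0.0,0.8,0.0,0.0,0.0],[0.0,0.0,0.7,0.0,0.0,0.0]]
end [669.1  49.5 155.1] [1.903 1.696 0.62 ]
```

View pics/w8b.png

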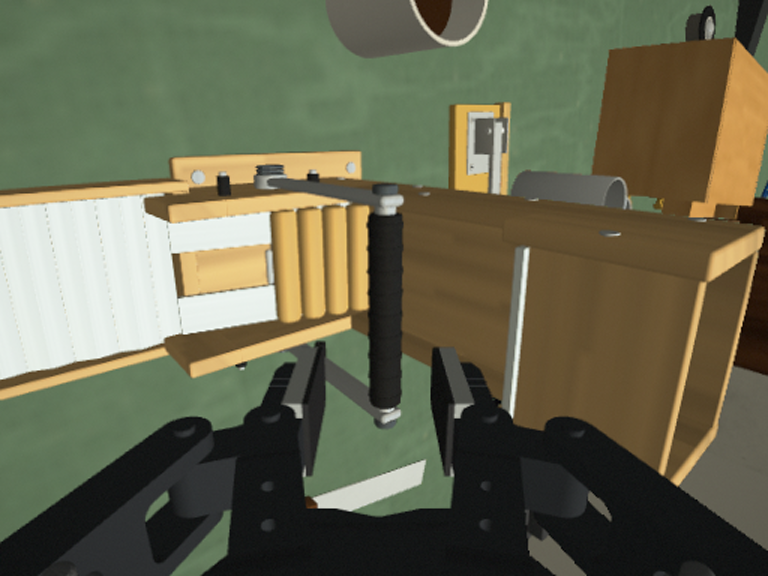

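View pics/d8c.png

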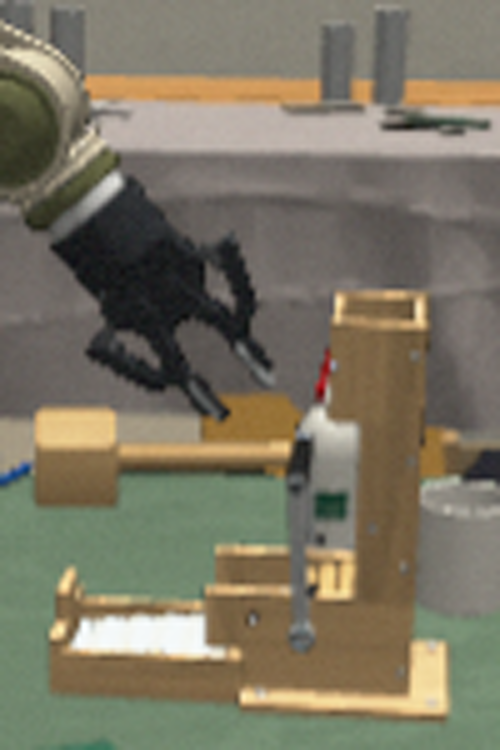

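```bash
python3 - <<'E'
from h import *
p,R=pose();print(p,w2d(p),ctrl.sense()['time_s']);plan([leverpose(0,40,21)+(10,)])
E
```

```text
[616.840657    55.55721236 212.79606331] [-6.46027218e+01  1.45223199e-01  2.12796063e+02] 9.8
n 10
[[0.0,0.0,0.8,0.0,0.0,0.0],[0.0,0.1,0.8,0.0,0.0,0.0],[0.0,0.0,0.8,0.0,0.0,0.0],[0.0,0.0,0.7,0.0,0.0,0.0],[0.0,0.1,0.8,0.0,0.0,0.0],[0.0,0.0,0.8,0.0,0.0,0.0],[0.0,0.0,0.8,0.0,0.0,0.0],[0.0,0.1,0.8,0.0,0.0,0.0],[0.0,0.0,0.8,0.0,0.0,0.0],[0.0,0.0,0.7,0.0,0.0,0.0]]
end [669.1  49.5 155.1] [1.903 1.696 0.62 ]
```

>>> move_arm(
  deltas=[
    [0,0.1,0.8,0,0,0],
    [0,0.1,0.8,0,0,0],
    [0,0,0.8,0,0,0],
    [0,0,0.8,0,0,0],
    [0,0.1,0.8,0,0,0],
    [0,0,0.8,0,0,0],
    [0,0,0.8,0,0,0],
    [0,0,0.8,0,0,0],
    [0,0,0.8,0,0,0],
    [0,0,0.6,0,0,0],
  ],
)

```text
time_s: 10.8
eef_pos: [667.6, 49.9, 152.4]
ee_rot: [0.254, 0.702, 0.626, 0.226]
force: [-17.8, 2.0, 0.3]
grip_width: 0.409
```

```bash
python3 - <<'E'
from h import *
s=ctrl.sense()
p,R=pose();print(p,w2d(p),R.as_matrix()[:,2],s['force'],s['time_s'],s['grip_width'],leverpose(0,40,21)[0])
w=snap('wrist','w9');cv2.imwrite('pics/w9b.png',cv2.resize(w,None,fx=1.5,fy=1.5,interpolation=cv2.INTER_CUBIC))
a=snap('side','d9');crop(a,240,110,310,230,'d9c',6)
E
```

```text
[667.60953543  49.88905965 152.40539306] [-13.51878101   0.34007054 152.40539306] [ 0.6355184  -0.07316623 -0.76861113] [-17.83073455   1.97264137   0.27308071] 10.8 0.4092501090080322 [669.57450943  49.31975447 154.91306669]
```

View pics/w9b.png

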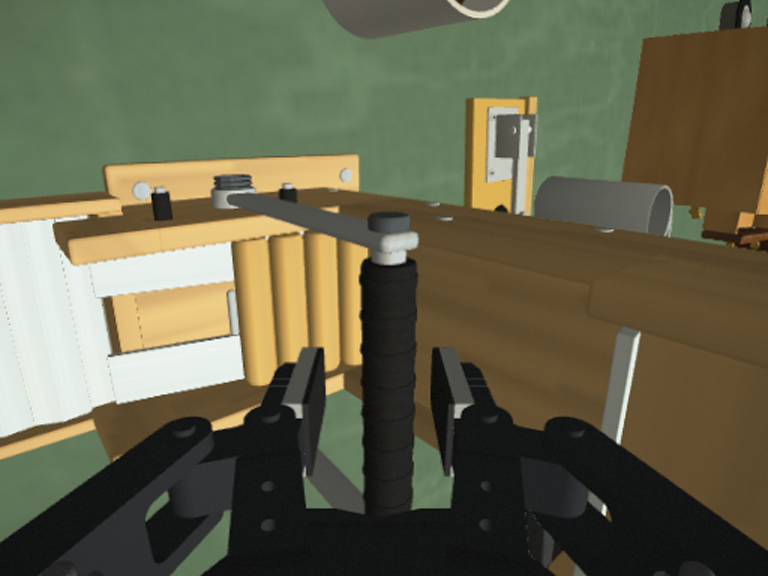

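View pics/d9c.png

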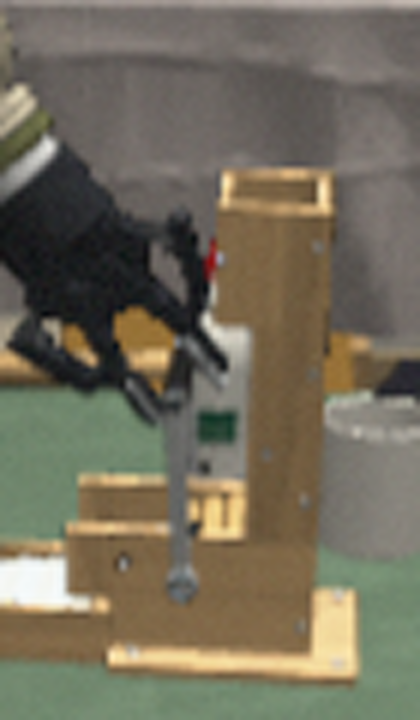

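```bash
python3 - <<'E'
from h import *
P0=pose()
plan([leverpose(0,45,13)+(8,)])
E
```

```text
n 8
[[0.0,0.1,-0.1,-0.5,0.0,0.0],[0.0,0.0,-0.1,-1.0,0.0,0.0],[0.0,0.1,-0.1,-0.5,0.0,0.0],[0.0,0.0,-0.2,-0.5,0.0,0.0],[0.0,0.1,-0.1,-1.0,0.0,0.0],[0.0,0.1,-0.1,-0.5,0.0,0.0],[0.0,0.0,-0.1,-0.5,0.0,0.0],[0.0,0.1,-0.1,-1.0,0.0,0.0]]
end [665.3  50.  161.6] [1.841 1.641 0.683]
```

>>> move_arm(
  deltas=[
    [0,0,-0.5,0,0,0],
    [0,0,-0.5,-0.5,0,0],
    [0,0,-0.1,-1,0,0],
    [0,0.1,0,-1,0,0],
    [0,0.1,0,-1,0,0],
    [0,0.1,0,-1,0,0],
    [0,0,0,-1,0,0],
    [0,0,0,0,0,0],
    [0,0,0,0,0,0],
    [0,0,0,0,0,0],
  ],
  grip=3,
)

```text
time_s: 11.9
eef_pos: [663.9, 50.1, 164.5]
ee_rot: [0.289, 0.688, 0.614, 0.257]
force: [0.2, 0.3, -0.1]
grip_width: 0.352
```

```bash
python3 - <<'E'
from h import *
s=ctrl.sense()
p,R=pose();print(p,w2d(p),R.as_matrix()[:,2],s['force'],s['time_s'],s['grip_width'],leverpose(0,45,13)[0])
a=snap('side','d10');crop(a,240,110,310,230,'d10c',6)
w=snap('wrist','w10')
E
```

```text
[663.87069297  50.08428001 164.47002762] [-1.72553285e+01  1.04981631e-01  1.64470028e+02] [ 0.70858549 -0.08172945 -0.70087581] [ 0.22266935  0.25309131 -0.1133913 ] 11.9 0.3519758698964758 [665.29680084  49.81387111 161.80761184]
```

View pics/d10c.png

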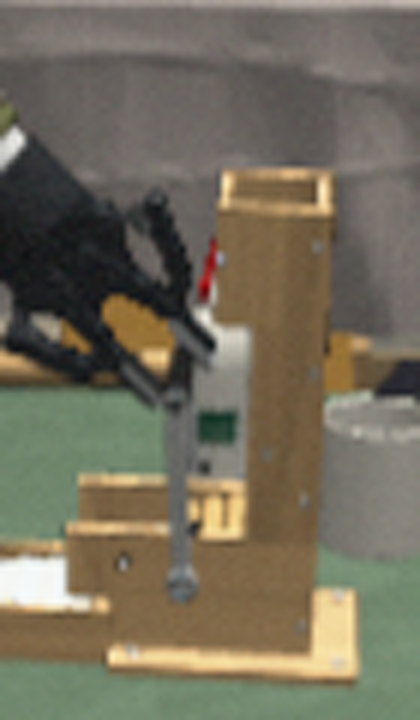

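View pics/w10.png

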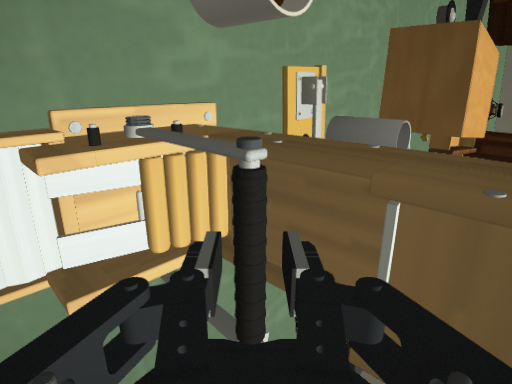

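```bash
python3 - <<'E'
from h import *
A=16
w=[leverpose(0,45,A,0)+(4,)]
ths=np.linspace(0,.9,14)[1:]
for i,t in enumerate(ths): w.append(leverpose(t,45,A,-3.5*min(1,(i+1)/3))+(1,))
w.append(leverpose(.9,45,A,-6.5)+(2,))
w.append(leverpose(.9,45,A,-6.5)+(1,))
plan(w)
E
```

```text
n 20
[[0.0,0.0,0.1,0.0,0.0,0.0],[0.0,0.0,0.2,0.5,0.0,0.0],[0.0,-0.1,0.1,0.0,0.0,0.0],[0.0,0.0,0.2,0.0,0.0,0.0],[0.0,-0.7,-0.5,0.0,0.0,0.0],[0.0,-0.8,-0.5,0.0,0.0,0.0],[0.0,-0.8,-0.4,0.0,0.0,0.0],[0.0,-0.7,-0.3,0.0,0.0,0.0],[0.0,-0.7,-0.4,0.0,0.0,0.0],[0.0,-0.8,-0.2,0.0,0.0,0.0]]
[[0.0,-0.8,-0.2,0.0,0.0,0.0],[0.0,-0.7,-0.2,0.0,0.0,0.0],[0.0,-0.8,-0.1,0.0,0.0,0.0],[0.0,-0.8,0.0,0.0,0.0,0.0],[0.0,-0.8,0.0,0.0,0.0,0.0],[0.0,-0.8,0.0,0.0,0.0,0.0],[0.0,-0.8,0.2,0.0,0.0,0.0],[0.0,-0.2,0.0,0.0,0.0,0.0],[0.0,-0.1,0.0,0.0,0.0,0.0],[0.0,0.0,0.0,0.0,0.0,0.0]]
end [576.8  60.1 105.1] [1.844 1.643 0.681]
```

>>> move_arm(
  deltas=[
    [0,0,0.1,0,0,0],
    [0,0,0.2,0,0,0],
    [0,-0.1,0.1,0,0,0],
    [0,0,0.2,0,0,0],
    [0,-0.7,-0.5,0,0,0],
    [0,-0.8,-0.5,0,0,0],
    [0,-0.8,-0.4,0,0,0],
    [0,-0.7,-0.3,0,0,0],
    [0,-0.7,-0.4,0,0,0],
    [0,-0.8,-0.2,0,0,0],
  ],
  grip=2.2,
  newtons=20,
)

```text
time_s: 13.0
eef_pos: [619.9, 55.3, 145.2]
ee_rot: [0.29, 0.688, 0.613, 0.259]
force: [0.7, -0.5, 5.4]
grip_width: 0.254
```

```bash
python3 - <<'E'
from h import *
s=ctrl.sense()
p,R=pose();print(p,w2d(p),R.as_matrix()[:,2],s['force'],s['time_s'],s['grip_width'])
a=snap('side','d11');crop(a,210,110,310,230,'d11c',6)
E
```

```text
[619.94199118  55.33943023 145.22795708] [-61.49688282   0.2847474  145.22795708] [ 0.71175517 -0.0814244  -0.69769238] [ 0.72312595 -0.50225061  5.42499083] 13.0 0.25363428653523884
```

View pics/d11c.png

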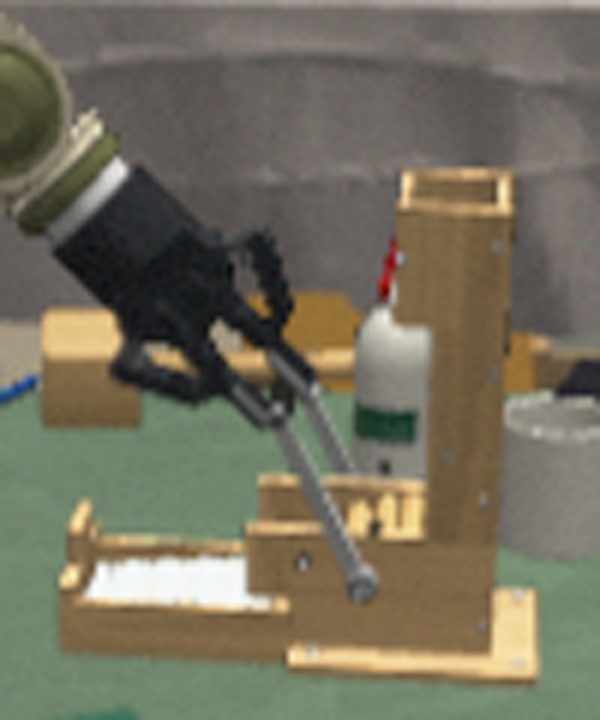

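Lever follows. Continue to the stop.

>>> move_arm(
  deltas=[
    [0,-0.8,-0.2,0,0,0],
    [0,-0.7,-0.2,0,0,0],
    [0,-0.8,-0.1,0,0,0],
    [0,-0.8,0,0,0,0],
    [0,-0.8,0,0,0,0],
    [0,-0.8,0,0,0,0],
    [0,-0.8,0.1,0,0,0],
    [0,-0.2,0,0,0,0],
    [0,-0.1,0,0,0,0],
    [0,0,0,0,0,0],
  ],
)

```text
time_s: 14.05
eef_pos: [581.8, 60.4, 120.6]
ee_rot: [0.28, 0.691, 0.618, 0.25]
force: [2.8, -1.7, 1.0]
grip_width: 0.259
```

```bash
python3 - <<'E'
from h import *
s=ctrl.sense()
p,R=pose();print(p,w2d(p),R.as_matrix()[:,2],s['force'],s['time_s'],s['grip_width'],leverpose(.9,45,16,-3.5)[0])
a=snap('side','d12');crop(a,210,110,310,230,'d12c',6);w=snap('wrist','w12')
E
```

```text
[581.84663326  60.43584595 120.64343603] [-99.92540951   0.97618403 120.64343603] [ 0.69132817 -0.07899812 -0.71820934] [ 2.80015811 -1.71074297  1.03160263] 14.05 0.2593423953342812 [578.46512858  59.84376758 107.42994884]
```

View pics/d12c.png

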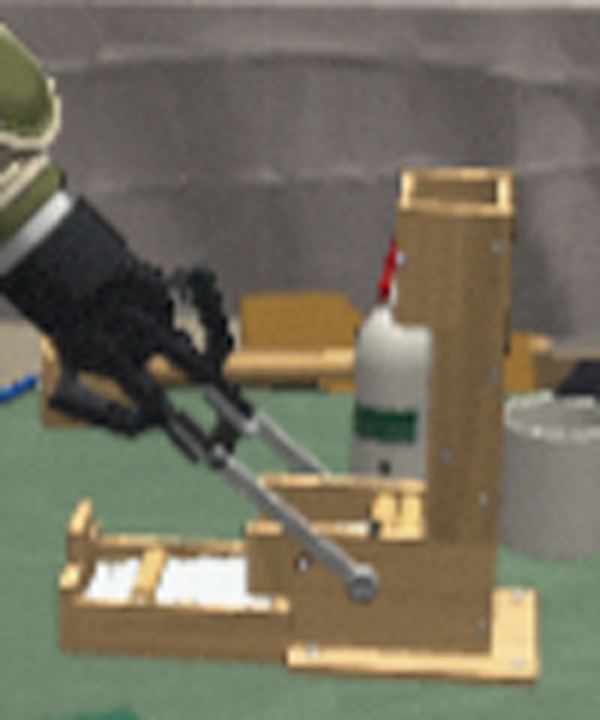

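View pics/w12.png

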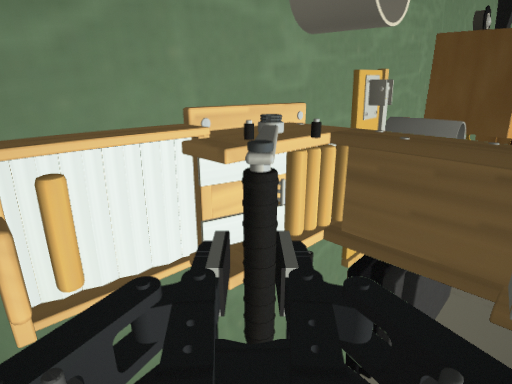

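```bash
python3 - <<'E'
from h import *
s=ctrl.sense();print(s['joints'].round(3),s['eef_pos'],s['force'],s['dq'].round(3),s['wrist_torque'])
p,R=pose();print(R.as_matrix()[:,2],w2d(p))
plan([leverpose(.9,45,16,-6.5)+(5,)])
E
```

```text
[-0.089  0.339  2.027 -1.232  0.018  1.249] [581.87847488  60.45378027 120.68084767] [ 4.38401684 -0.40572047  3.02679348] [ 0.     0.001 -0.001  0.002 -0.001  0.006] [-0.02638278 -0.27594149 -0.07433547]
[ 0.69138645 -0.07898546 -0.71815463] [-99.89583611   0.99765361 120.68084767]
n 5
[[0.0,-0.3,0.1,0.0,0.0,0.0],[0.0,-0.3,0.2,-0.5,0.0,0.0],[-0.1,-0.3,0.1,0.0,0.0,0.0],[0.0,-0.3,0.2,0.0,0.0,0.0],[0.0,-0.3,0.1,-0.5,0.0,0.0]]
end [576.   60.1 105.2] [1.841 1.644 0.682]
```

```bash
python3 - <<'E'
from h import *
A=16
plan([leverpose(.79,25,A,-3.5)+(10,)])
E
```

```text
n 10
[[0.0,0.0,0.0,2.0,0.0,0.0],[0.0,-0.1,0.1,2.0,0.0,0.0],[0.0,0.0,0.0,1.5,0.0,0.0],[0.0,-0.1,0.0,2.0,0.0,0.0],[0.0,0.0,0.1,2.0,0.0,0.0],[-0.1,0.0,0.0,2.0,0.0,0.0],[0.0,-0.1,0.1,2.0,0.0,0.0],[0.0,0.0,0.0,2.0,0.0,0.0],[0.0,0.0,0.0,1.5,0.0,0.0],[0.0,-0.1,0.1,2.0,0.0,0.0]]
end [580.8  59.6 115.1] [2.078 1.855 0.412]
```

>>> move_arm(
  deltas=[
    [0,0,0,2,0,0],
    [0,-0.1,0.1,2,0,0],
    [0,0,0,1.5,0,0],
    [0,-0.1,0,2,0,0],
    [0,0,0.1,2,0,0],
    [-0.1,0,0,2,0,0],
    [0,-0.1,0.1,2,0,0],
    [0,0,0,2,0,0],
    [0,0,0,1.5,0,0],
    [0,-0.1,0.1,2,0,0],
  ],
)

```text
time_s: 15.15
eef_pos: [582.3, 54.7, 117.5]
ee_rot: [0.196, 0.725, 0.64, 0.163]
force: [2.7, -0.1, 3.6]
grip_width: 0.256
```

```bash
python3 - <<'E'
from h import *
s=ctrl.sense();print(s['joints'].round(3),s['force'],s['dq'].round(3),s['grip_width'])
p,R=pose();print(R.as_matrix()[:,2],R.as_matrix()[:,1],w2d(p))
a=snap('side','d13');crop(a,210,110,310,230,'d13c',5)
A=16
plan([leverpose(.9,25,A,-3.5)+(4,),leverpose(.9,25,A,-7)+(3,),leverpose(.9,25,A,-7)+(3,)])
E
```

```text
[-0.094  0.364  1.857 -0.072  0.407  0.088] [ 2.74014507 -0.05277125  3.58138245] [-0.006  0.082 -0.231  0.122  0.501 -0.122] 0.2558174473820937
[ 0.48680309 -0.07439991 -0.87033752] [ 0.86431969 -0.10313879  0.49225387] [-98.78080803  -4.68338469 117.54787611]
n 10
[[0.1,-0.4,0.1,1.0,0.5,0.0],[0.1,-0.4,0.2,1.0,0.0,0.0],[0.2,-0.3,0.2,1.5,0.5,0.0],[0.1,-0.4,0.1,1.0,0.0,0.0],[0.0,-0.1,0.0,0.0,0.0,0.0],[0.0,-0.1,0.0,0.0,0.0,0.0],[0.0,-0.1,0.0,0.0,0.0,0.0],[0.0,0.0,0.0,0.0,0.0,0.0],[0.0,0.0,0.0,0.0,0.0,0.0],[0.0,0.0,0.0,0.0,0.0,0.0]]
end [570.4  61.  104.2] [2.085 1.851 0.411]
```

View pics/d13c.png

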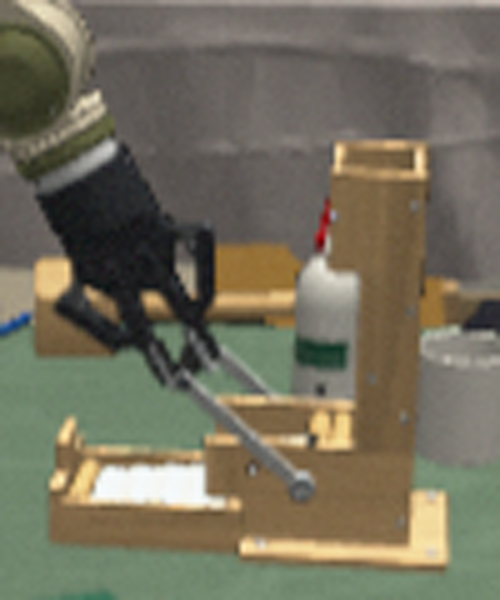

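>>> move_arm(
  deltas=[
    [0.1,-0.4,0.1,1,0.5,0],
    [0.1,-0.4,0.2,1,0,0],
    [0.2,-0.3,0.2,1.5,0.5,0],
    [0.1,-0.4,0.1,1,0,0],
    [0,-0.1,0,0,0,0],
    [0,-0.1,0,0,0,0],
    [0,-0.1,0,0,0,0],
    [0,0,0,0,0,0],
    [0,0,0,0,0,0],
    [0,0,0,0,0,0],
  ],
)

```text
time_s: 16.2
eef_pos: [572.7, 60.3, 105.0]
ee_rot: [0.164, 0.73, 0.647, 0.147]
force: [20.7, -4.9, -3.7]
grip_width: 0.257
```

```bash
python3 - <<'E'
from h import *
s=ctrl.sense();print(s['joints'].round(3),s['force'],s['dq'].round(3),s['grip_width'])
p,R=pose();print(R.as_matrix()[:,2],R.as_matrix()[:,1],w2d(p))
a=snap('side','d14');crop(a,210,110,310,230,'d14c',5)
w=snap('wrist','w14')
E
```

```text
[-0.094  0.382  1.844 -0.021  0.473  0.043] [20.68960464 -4.91798663 -3.74384556] [-0.001 -0.001  0.001 -0.     0.001 -0.   ] 0.25660320885010135
[ 0.4260845  -0.04966993 -0.90331882] [ 0.89669363 -0.10922195  0.42896516] [-109.00366772   -0.16895321  105.00033396]
```

View pics/d14c.png

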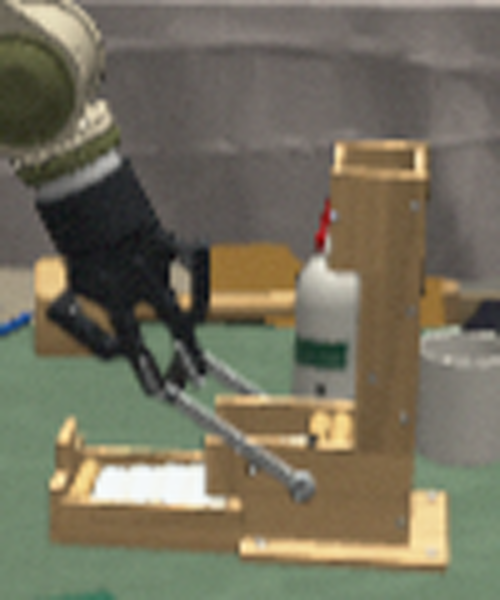

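View pics/w14.png

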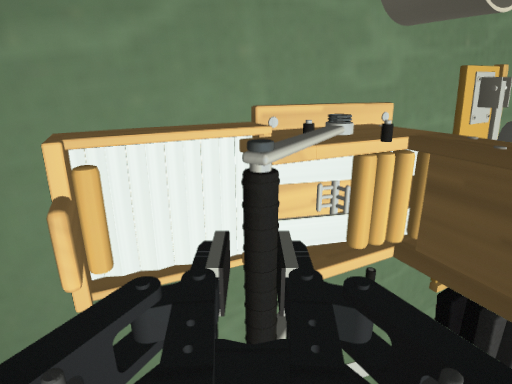

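```bash
cat >> h.py <<'E'
def stroke(ths,dys,A=15,s=None):
    w=[leverpose(t,45-22*t/.9,A,d)+(1,) for t,d in zip(ths,dys)]
    return plan(w,s)
E
python3 - <<'E'
from h import *
t=list(np.linspace(.9,0,18)[1:])+[0,0,0]
d=[-3.5]*16+[-1.5,.5,.5,.5]
stroke(t,d)
E
```

```text
n 20
[[0.0,0.6,-0.4,1.0,0.0,-0.5],[0.0,0.6,-0.3,-1.0,0.0,0.0],[0.0,0.6,-0.2,-1.5,0.0,0.0],[0.0,0.6,-0.2,-1.5,0.0,0.0],[0.0,0.6,-0.1,-1.0,0.0,0.0],[0.0,0.6,-0.1,-1.5,0.0,0.0],[0.0,0.7,0.0,-1.0,0.0,0.0],[0.0,0.6,0.0,-1.5,0.0,0.0],[0.0,0.7,0.0,-1.0,0.0,0.0],[0.0,0.6,0.1,-1.5,0.0,0.0]]
[[0.0,0.6,0.1,-1.5,0.0,0.0],[0.0,0.6,0.2,-1.0,0.0,0.0],[0.0,0.7,0.2,-1.5,0.0,0.0],[0.0,0.5,0.3,-1.0,0.0,0.0],[0.0,0.6,0.3,-1.5,0.0,0.0],[0.0,0.5,0.4,-1.5,0.0,0.0],[0.0,0.8,0.3,-1.0,0.0,0.0],[0.0,0.2,0.0,0.0,0.0,0.0],[0.0,0.0,0.0,0.0,0.0,0.0],[0.0,0.0,0.0,0.0,0.0,0.0]]
end [667.1  49.7 161.3] [1.842 1.647 0.679]
```

>>> move_arm(
  deltas=[
    [0,0.6,-0.4,0,0,0],
    [0,0.6,-0.3,-0.5,0,0],
    [0,0.6,-0.2,-1.5,0,0],
    [0,0.6,-0.2,-1.5,0,0],
    [0,0.6,-0.1,-1,0,0],
    [0,0.6,-0.1,-1.5,0,0],
    [0,0.7,0,-1,0,0],
    [0,0.6,0,-1.5,0,0],
    [0,0.7,0,-1,0,0],
    [0,0.6,0.1,-1.5,0,0],
  ],
)

```text
time_s: 17.3
eef_pos: [618.6, 55.1, 144.9]
ee_rot: [0.231, 0.712, 0.631, 0.206]
force: [2.7, -0.6, -0.0]
grip_width: 0.258
```

```bash
python3 - <<'E'
from h import *
s=ctrl.sense();print(s['joints'].round(3),s['force'],s['grip_width'])
p,R=pose();print(R.as_matrix()[:,2],w2d(p),w2d(leverpose(.37,36,15,-3.5)[0]))
t=list(np.linspace(.37,0,8)[1:])+[0,0,0]
d=[-3.5]*6+[-1.5,.5,.5,.5]
stroke(t,d)
E
```

```text
[-0.094  0.366  1.815 -0.043  0.331  0.063] [ 2.66453673 -0.58725937 -0.03719344] 0.25764053666252895
[ 0.58462205 -0.0689114  -0.80837385] [-6.27523926e+01 -1.05872051e-01  1.44889548e+02] [-6.00591741e+01  1.77635684e-15  1.46132218e+02]
n 10
[[0.0,0.9,0.2,-1.0,0.0,-0.5],[0.0,0.6,0.2,-1.5,0.0,0.0],[0.0,0.6,0.2,-1.5,0.0,0.0],[0.0,0.6,0.3,-1.0,0.0,0.0],[0.0,0.6,0.3,-1.5,0.0,0.0],[0.0,0.5,0.3,-1.0,0.0,0.0],[0.0,0.7,0.4,-1.5,0.0,0.0],[0.0,0.2,0.0,0.0,0.0,0.0],[0.0,0.0,0.0,0.0,0.0,0.0],[0.0,0.0,0.0,0.0,0.0,0.0]]
end [666.7  49.6 160.5] [1.84  1.645 0.679]
```

>>> move_arm(
  deltas=[
    [0,0.9,0.2,-1,0,0],
    [0,0.6,0.2,-1.5,0,0],
    [0,0.6,0.2,-1.5,0,0],
    [0,0.6,0.3,-1,0,0],
    [0,0.6,0.3,-1.5,0,0],
    [0,0.5,0.3,-1,0,0],
    [0,0.7,0.4,-1.5,0,0],
    [0,0.2,0,0,0,0],
    [0,0,0,0,0,0],
    [0,0,0,0,0,0],
  ],
)

```text
time_s: 18.3
eef_pos: [665.9, 49.4, 159.9]
ee_rot: [0.285, 0.692, 0.613, 0.254]
force: [0.4, -0.5, -0.5]
grip_width: 0.26
```

```bash
python3 - <<'E'
from h import *
s=ctrl.sense();print(s['joints'].round(3),s['force'],s['grip_width'])
p,R=pose();print(R.as_matrix()[:,2],w2d(p),w2d(leverpose(0,45,15,0)[0]))
w=snap('wrist','w15');a=snap('side','d15');crop(a,210,110,310,230,'d15c',5)
P=eyes.camera_params('wrist')
for th in (0,.05,.1):
  b=bar(th);print(th,proj(P,d2w(b[0],50,b[1])))
E
```

```text
[-0.095  0.415  1.775 -0.098  0.169  0.116] [ 0.351551   -0.4659773  -0.52240253] 0.25996709948893365
[ 0.70115245 -0.08312246 -0.70814963] [-15.14231765  -0.32562063 159.91621238] [-1.43933983e+01  3.10862447e-15  1.60393398e+02]
0 [252.90547842 153.99667292]
0.05 [241.62141041 155.84413867]
0.1 [229.26445244 157.68577482]
```

View pics/w15.png

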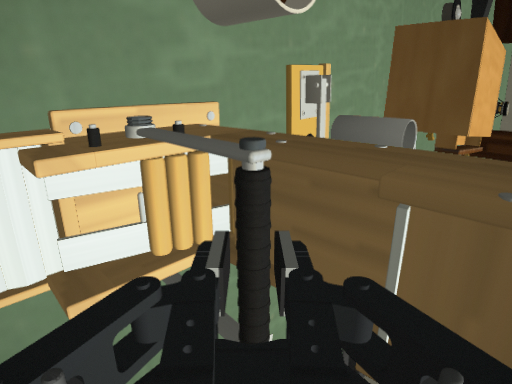

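View pics/d15c.png

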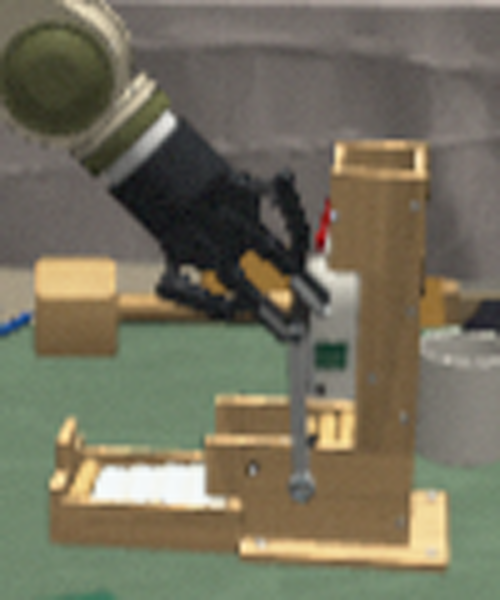

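```bash
python3 - <<'E'
from h import *
t=list(np.linspace(0,.9,16)[1:])+[.9]*5
d=[-1.5,-3]+[-3.5]*13+[-5,-6.5,-6.5,-6.5,-6.5]
stroke(t,d)
E
```

```text
n 20
[[0.0,-0.6,-0.4,1.5,0.0,-0.5],[0.0,-0.8,-0.4,1.5,0.0,0.0],[0.0,-0.7,-0.4,1.5,0.0,0.0],[0.0,-0.7,-0.3,1.5,0.0,0.0],[0.0,-0.7,-0.2,1.5,0.0,0.0],[0.0,-0.7,-0.2,1.0,0.0,0.0],[0.0,-0.7,-0.1,1.5,0.0,0.0],[0.0,-0.7,-0.1,1.5,0.0,0.0],[0.0,-0.7,0.0,1.5,0.0,0.0],[0.1,-0.8,0.0,1.5,0.0,0.0]]
[[0.0,-0.7,0.2,1.5,0.0,0.0],[0.0,-0.7,0.1,1.5,0.0,0.0],[0.0,-0.7,0.2,1.5,0.0,0.0],[0.0,-0.6,0.3,1.5,0.0,0.0],[0.0,-0.7,0.3,1.5,0.0,0.0],[0.0,-0.1,0.0,0.0,0.0,0.0],[0.0,-0.2,0.0,0.0,0.0,0.0],[0.0,0.0,0.0,0.0,0.0,0.0],[0.0,0.0,0.0,0.0,0.0,0.0],[0.0,0.0,0.0,0.0,0.0,0.0]]
end [569.3  61.2 105.3] [2.1   1.876 0.376]
```

>>> move_arm(
  deltas=[
    [0,-0.6,-0.4,1.5,0,0],
    [0,-0.8,-0.4,1.5,0,0],
    [0,-0.7,-0.4,1.5,0,0],
    [0,-0.7,-0.3,1.5,0,0],
    [0,-0.7,-0.2,1.5,0,0],
    [0,-0.7,-0.2,1,0,0],
    [0,-0.7,-0.1,1.5,0,0],
    [0,-0.7,-0.1,1.5,0,0],
    [0,-0.7,0,1.5,0,0],
    [0,-0.8,0,1.5,0,0],
  ],
)

```text
time_s: 19.4
eef_pos: [596.8, 57.7, 131.6]
ee_rot: [0.195, 0.722, 0.64, 0.174]
force: [2.4, -1.9, 2.9]
grip_width: 0.255
```

```bash
python3 - <<'E'
from h import *
s=ctrl.sense();print(s['joints'].round(3),s['force'],s['grip_width'])
p,R=pose();print(R.as_matrix()[:,2],w2d(p),w2d(leverpose(.6,30,15,-3.5)[0]))
t=list(np.linspace(.6,.9,6)[1:])+[.9]*5
d=[-3.5]*5+[-5,-6.5,-6.5,-6.5,-6.5]
stroke(t,d)
E
```

```text
[-0.094  0.364  1.816 -0.028  0.432  0.049] [ 2.38101906 -1.8629433   2.91115896] 0.2550955256292136
[ 0.50172414 -0.05885877 -0.8630229 ] [-8.47310105e+01 -1.14956281e-02  1.31631878e+02] [-8.40676583e+01 -5.32907052e-15  1.31656075e+02]
n 10
[[0.0,-0.7,0.1,1.5,0.0,-0.5],[0.0,-0.7,0.2,1.5,0.0,0.0],[0.0,-0.6,0.2,1.5,0.0,0.0],[0.0,-0.7,0.3,1.5,0.0,0.0],[0.0,-0.7,0.3,1.5,0.0,0.0],[0.0,-0.1,0.0,0.0,0.0,0.0],[0.0,-0.2,0.0,0.0,0.0,0.0],[0.0,0.0,0.0,0.0,0.0,0.0],[0.0,0.0,0.0,0.0,0.0,0.0],[0.0,0.0,0.0,0.0,0.0,0.0]]
end [569.   60.8 105. ] [2.101 1.878 0.377]
```

>>> move_arm(
  deltas=[
    [0,-0.7,0.1,1.5,0,0],
    [0,-0.7,0.2,1.5,0,0],
    [0,-0.6,0.2,1.5,0,0],
    [0,-0.7,0.3,1.5,0,0],
    [0,-0.7,0.3,1.5,0,0],
    [0,-0.1,0,0,0,0],
    [0,-0.1,0,0,0,0],
    [0,-0.1,0,0,0,0],
    [0,0,0,0,0,0],
    [0,0,0,0,0,0],
  ],
)

```text
time_s: 20.4
eef_pos: [571.7, 60.7, 106.1]
ee_rot: [0.15, 0.733, 0.65, 0.135]
force: [17.9, -0.3, -3.3]
grip_width: 0.258
```

```bash
python3 - <<'E'
from h import *
s=ctrl.sense();print(s['joints'].round(3),s['force'],s['grip_width'])
p,R=pose();print(R.as_matrix()[:,2],w2d(p))
l=R.inv().apply(p)
y=R.as_matrix()[:,1];z=R.as_matrix()[:,2]
b=w2d(p-15.5*z+3.5*y);print('bar',b)
w=snap('wrist','w16');a=snap('side','d16');crop(a,210,110,310,230,'d16c',5)
P=eyes.camera_params('wrist')
for th in (.8,.85,.9):
  q=bar(th);print(th,proj(P,d2w(q[0],50,q[1])))
t=list(np.linspace(.9,0,18)[1:])+[0,0,0]
d=[-3.5]*16+[-1.5,.5,.5,.5]
stroke(t,d)
E
```

```text
[-0.094  0.387  1.818 -0.016  0.53   0.039] [17.9218721  -0.3325508  -3.31649503] 0.25763433269237257
[ 0.39241176 -0.04535801 -0.91867059] [-110.01305319    0.12274183  106.13425463]
bar [-1.12920636e+02  1.03565587e-01  1.21756213e+02]
0.8 [286.38266206 157.54110831]
0.85 [272.82140227 156.2259457 ]
0.9 [260.12726058 154.84892944]
n 20
[[0.0,0.6,-0.3,-1.0,0.0,-0.5],[0.0,0.6,-0.2,-1.5,0.0,0.0],[0.0,0.6,-0.3,-1.0,0.0,0.0],[0.0,0.6,-0.1,-1.5,0.0,0.0],[0.0,0.6,-0.2,-1.0,0.0,0.0],[0.0,0.7,-0.1,-1.5,0.0,0.0],[0.0,0.6,0.0,-1.5,0.0,0.0],[0.0,0.6,0.0,-1.0,0.0,0.0],[0.0,0.7,0.0,-1.5,0.0,0.0],[0.0,0.6,0.1,-1.0,0.0,0.0]]
[[0.0,0.7,0.2,-1.5,0.0,0.0],[0.0,0.6,0.1,-1.5,0.0,0.0],[0.0,0.6,0.3,-1.0,0.0,0.0],[0.0,0.6,0.2,-1.5,0.0,0.0],[0.0,0.5,0.3,-1.0,0.0,0.0],[0.0,0.6,0.4,-1.5,0.0,0.0],[0.0,0.7,0.4,-1.0,0.0,0.0],[0.0,0.2,0.0,0.0,0.0,0.0],[0.0,0.0,0.0,0.0,0.0,0.0],[0.0,0.0,0.0,0.0,0.0,0.0]]
end [667.5  50.  160.6] [1.844 1.649 0.678]
```

View pics/w16.png

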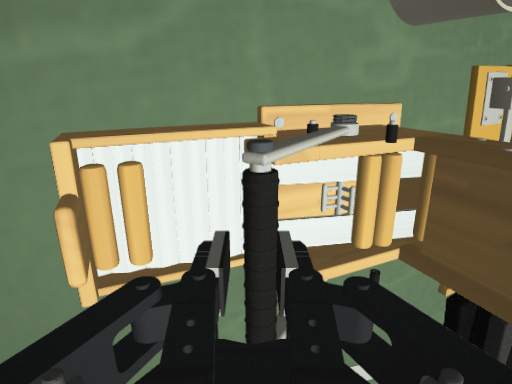

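The bar is at the stop: the knob is at (261,155) against a predicted (260,155), with an 18 N reaction. Two dowels lie in the tray, at (98,217) and (135,214). Now the return.

>>> move_arm(
  deltas=[
    [0,0.6,-0.3,-1,0,0],
    [0,0.6,-0.2,-1.5,0,0],
    [0,0.6,-0.3,-1,0,0],
    [0,0.6,-0.1,-1.5,0,0],
    [0,0.6,-0.2,-1,0,0],
    [0,0.7,-0.1,-1.5,0,0],
    [0,0.6,0,-1.5,0,0],
    [0,0.6,0,-1,0,0],
    [0,0.7,0,-1.5,0,0],
    [0,0.6,0.1,-1,0,0],
  ],
)

```text
time_s: 21.5
eef_pos: [619.1, 55.1, 145.1]
ee_rot: [0.228, 0.713, 0.632, 0.203]
force: [2.5, 0.4, -0.6]
grip_width: 0.262
```

```bash
python3 - <<'E'
from h import *
p,R=pose();print(w2d(p),ctrl.sense()['force'],R.as_matrix()[:,2])
t=list(np.linspace(.37,0,8)[1:])+[0,0,0]
d=[-3.5]*6+[-1.5,.5,.5,.5]
stroke(t,d)
E
```

```text
[-6.22991868e+01 -9.44857336e-02  1.45056817e+02] [ 2.5324796   0.44124662 -0.58303256] [ 0.57713263 -0.06799841 -0.81381456]
n 10
[[0.0,0.9,0.2,-1.5,0.0,-0.5],[0.0,0.6,0.2,-1.5,0.0,0.0],[0.0,0.6,0.2,-1.5,0.0,0.0],[0.0,0.6,0.2,-1.0,0.0,0.0],[0.0,0.5,0.4,-1.5,0.0,0.0],[0.0,0.6,0.3,-1.0,0.0,0.0],[0.0,0.7,0.4,-1.5,0.0,0.0],[0.0,0.2,0.0,0.0,0.0,0.0],[0.0,0.0,0.0,0.0,0.0,0.0],[0.0,0.0,0.0,0.0,0.0,0.0]]
end [667.2  49.6 160.6] [1.84  1.646 0.679]
```

>>> move_arm(
  deltas=[
    [0,0.9,0.2,-1.5,0,0],
    [0,0.6,0.2,-1.5,0,0],
    [0,0.6,0.2,-1.5,0,0],
    [0,0.6,0.2,-1,0,0],
    [0,0.5,0.4,-1.5,0,0],
    [0,0.6,0.3,-1,0,0],
    [0,0.7,0.4,-1.5,0,0],
    [0,0.2,0,0,0,0],
    [0,0,0,0,0,0],
    [0,0,0,0,0,0],
  ],
)

```text
time_s: 22.5
eef_pos: [666.7, 49.3, 160.3]
ee_rot: [0.285, 0.692, 0.613, 0.254]
force: [0.3, -0.6, 0.2]
grip_width: 0.259
```

```bash
python3 - <<'E'
from h import *
p,R=pose();s=ctrl.sense();print(w2d(p),s['force'],R.as_matrix()[:,2],s['joints'].round(3))
w=snap('wrist','w17')
P=eyes.camera_params('wrist')
for th in (0,.05): b=bar(th);print(th,proj(P,d2w(b[0],50,b[1])))
E
```

```text
[-14.38144014  -0.36361726 160.27341913] [ 0.27999356 -0.60081512  0.16854069] [ 0.7011004  -0.0831533  -0.70819754] [-0.095  0.416  1.772 -0.097  0.171  0.115]
0 [251.08133553 154.11933298]
0.05 [239.71863937 155.97513787]
```

View pics/w17.png

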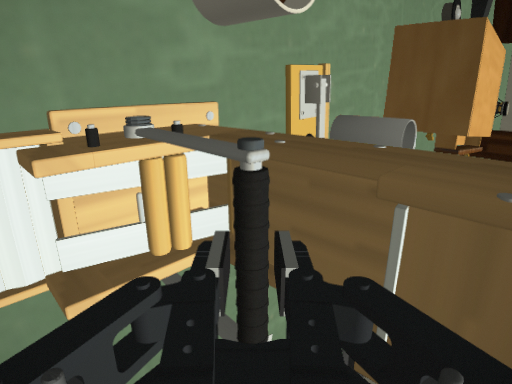

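>>> move_arm(
  deltas=[
    [0,0,0,0,0,0],
    [0,0,0,0,0,0],
    [0,0,-0.5,0,0,0],
    [0,0,-1,0,0,0],
    [0,0,-1.5,0,0,0],
    [0,0,-2,0,0,0],
    [0,0,-2,0,0,0],
    [0,0,-2,1,0,0],
    [0,0,-2,2,0,0],
    [0,0,-1,2,0,0],
  ],
  grip=3,
)

```text
time_s: 23.55
eef_pos: [582.1, 59.5, 248.0]
ee_rot: [0.255, 0.703, 0.623, 0.228]
force: [0.2, 0.2, -0.4]
grip_width: 0.352
```

>>> move_arm(
  deltas=[
    [0,0,-1,4,0,0],
    [0,-0.5,-1,4,0,0],
    [0,-1,-1,4,0,0],
    [0,-1.5,-1,4,0,0],
    [0,-2,-1,4,0,0],
    [0,-2,-1,4,0,0],
    [0,-2,0,4,0,0],
    [0,-2,0,4,0,0],
    [0,-1,0,4,0,0],
    [0,0,0,4,0,0],
  ],
)

```text
time_s: 24.55
eef_pos: [441.6, 76.4, 257.2]
ee_rot: [-0.002, 0.748, 0.664, -0.0]
force: [0.2, -0.5, -0.9]
grip_width: 0.353
```

```bash
python3 - <<'E'
from h import *
import pickle
p,R=pose();s=ctrl.sense();print(p,s['force'],R.as_matrix()[:,2],s['joints'].round(3),s['time_s'])
pickle.dump(eyes.camera_params('wrist'),open('w18.pkl','wb'))
w=snap('wrist','w18');cv2.imwrite('pics/w18b.png',cv2.resize(w,None,fx=1.5,fy=1.5,interpolation=cv2.INTER_CUBIC))
a=snap('side','d18');cv2.imwrite('pics/d18b.png',cv2.resize(a,None,fx=1.5,fy=1.5,interpolation=cv2.INTER_CUBIC))
E
```

```text
[441.55399061  76.4416803  257.18753789] [ 0.18133725 -0.46869642 -0.89836413] [-0.00230059  0.00240055 -0.99999447] [-0.092  0.123  1.667  0.002  1.354  0.026] 24.55
```

View pics/w18b.png

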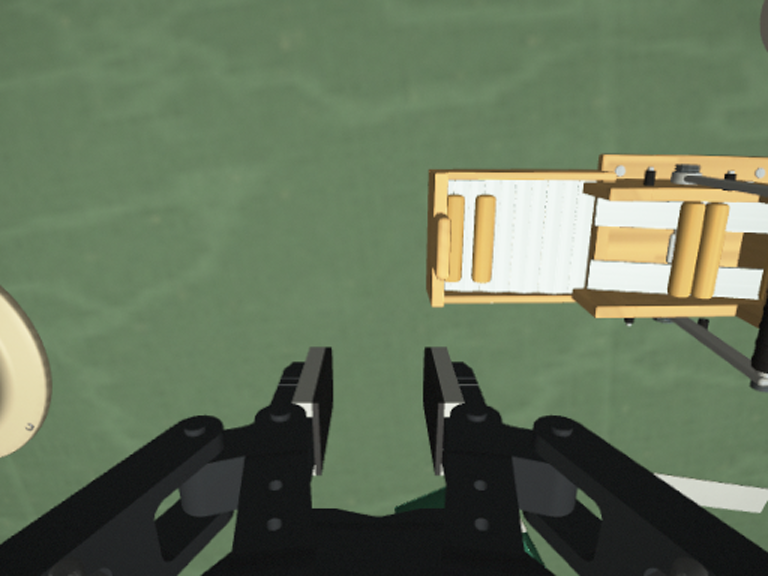

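View pics/d18b.png

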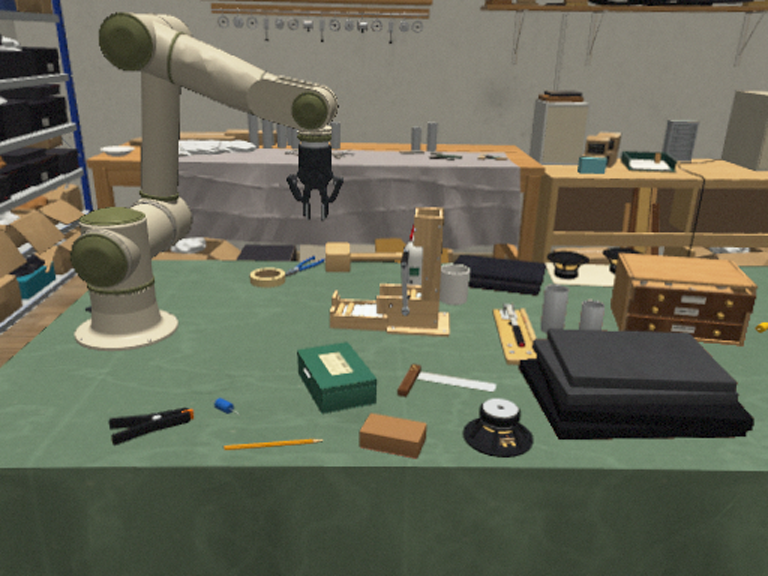

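```bash
python3 - <<'E'
from h import *
import pickle
w=cv2.imread('pics/w18.png');crop(w,280,95,430,220,'w18z',5)
E
```

```text
(no output)
```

View pics/w18z.png

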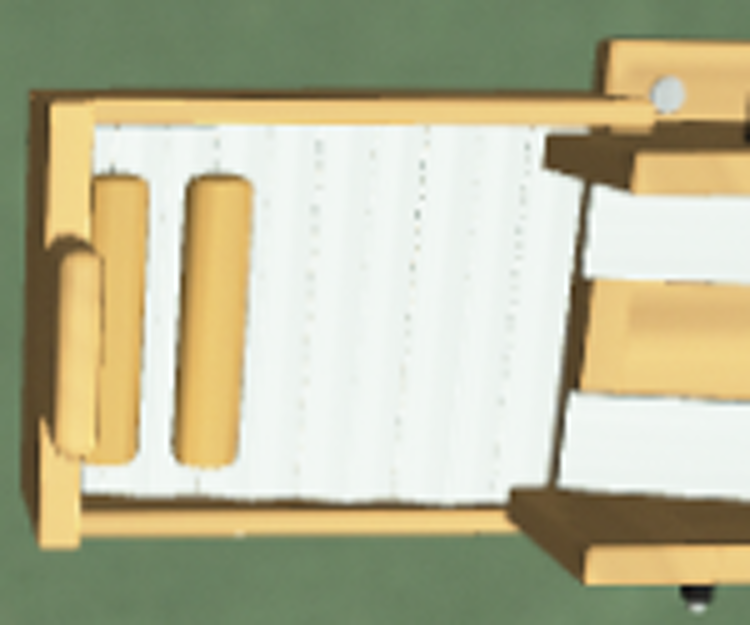

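```bash
python3 - <<'E'
from h import *
import pickle
P=pickle.load(open('w18.pkl','rb'))
f=lambda x,y,z:onz(P,((x+.5)/5-.5+280,(y+.5)/5-.5+95),z)
yw=lambda a,b:np.arctan2(b[1]-a[1],b[0]-a[0])
nl,nr=f(50,100,37),f(40,548,37)
print('tray near corners',w2d(nl),w2d(nr),'yaw',yw(nr,nl)-np.pi/2)
a,b=f(100,99,37),f(600,98,37);print('tray left edge',w2d(a),w2d(b),yw(a,b))
a,b=f(80,535,37),f(510,534,37);print('tray right edge',w2d(a),w2d(b),yw(a,b))
a,b=f(608,40,8),f(748,42,8);print('foot left',w2d(a),w2d(b),yw(a,b))
print('dowels',w2d(f(120,320,36)),w2d(f(213,320,33)))
print(w2d(onz(P,(400,103.3),8)),w2d(onz(P,(510,104.3),8)))
E
```

```text
tray near corners [-198.32172626   50.64800871   37.        ] [-197.68269541  -55.3902916    37.        ] yaw -0.10897365752310906
tray left edge [-187.14640914   50.86786072   37.        ] [-73.48353847  51.74328883  37.        ] -0.10729818152388598
tray right edge [-188.11715642  -52.10576558   37.        ] [-82.87890832 -52.41927299  37.        ] -0.11797901652937973
foot left [-59.76061023  63.6966479    8.        ] [-24.4658961   63.76981831   8.        ] -0.11292687647544486
dowels [-180.52166121    0.39772667   36.        ] [-158.1260286    -0.25242395   33.        ]
[-61.1611136   62.84973611   8.        ] [82.80444033 64.71344595  8.        ]
```

```bash
python3 - <<'E'
from h import *
b0=cv2.imread('pics/side0.png');b1=cv2.imread('pics/d18.png')
d=cv2.absdiff(b0,b1).max(2);print('diff in bystander area (rows>228):',(d[228:]>40).sum())
print(order.finish_job())
E
```

```text
diff in bystander area (rows>228): 0
the job is handed in; nothing more can be done
None
```

The job is done and handed in: the tray is home under the outlet, and two dowels lie in its grooves. It took about 25 s of robot time.

- **Tray:** I gripped it by its tab, slid it under the outlet and pushed it against the foot. In the last wrist picture it is square with the foot to about 0.01 rad and centred to about 1 mm. I did not see the contact line under the snout. I take the contact from the roughly 30 N push, after which I eased the tray to about 7 N before letting go. The picture itself was about 2 mm off in that direction, which is within the camera calibration.
- **Lever:** I drew it to the stop and brought it back to rest twice. On the second stroke the bar was within a pixel of where the stop should put it; on the first I relied on the arm's position and a 20 N reaction. After each return the bar was back at its rest position.
- **Dowels:** The last wrist picture shows exactly two in the tray, one groove (about 24 mm) apart at the grip end, and the next ones still held in the dispenser.
- **Bystanders:** The tin, try square and sanding block did not change between the first and last side pictures. I only checked the glue bottle by eye: it stands upright in its place.

Two things went wrong on the way:
- **Hopper board:** on the first reach for the lever, the gripper's linkage pressed the hopper board with about 18 N (the limit is 40 N). I backed off and leaned the tool more.
- **First stroke:** the arm ran up against two of its joint limits before the stop and halted there. The readings were 0.018 against a limit of 0.02, and -1.232 against -1.23, so by about 0.002 rad they may count as outside the range. I straightened the tool and carried on to the stop without letting the lever back in between.

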